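# Pack the gel kit away, part inside part

### The job

Pack the gel electrophoresis kit away in its tank, one part after another: lay the long tray lengthwise in the middle of the tank's raised platform, nest the short tray in the middle of the long tray with their lengths the same way, stand the comb teeth down inside the short tray, and last put the lid squarely and fully down on the tank. Set every part down gently, do not drop it, and do not disturb the bottle, the beaker and the tip rack.

Things in the scene. Friction and masses are not known exactly. Their poses are not given: they have to be found in the camera images.
- tank: Clear open plastic box with a darker rim, 190 (x) x 140 (y) x 64 mm high, walls 4 mm, fixed; same after a half turn. Origin: centre of underside, x along its length, z up. Inside, a white raised platform 112 mm long (x), as wide as the inside (132 mm), top at z = 15 mm, with a lower well at either end. Rim at z = 64 mm; seated, the lid's origin is at z = 50 mm here.
- long_tray: Loose smoke-grey plastic channel, 110 long (x) x 64 wide (y) x 22 mm high, 4 mm floor, 4 mm walls along both long sides (56 mm clear between), ends open. Origin: centre of underside, z up. About 90 g. Can be gripped across its 64 mm width.
- short_tray: Loose small white plastic tray with four sides, outside 60 long (x) x 44 wide (y) x 20 mm high, floor and walls 4 mm (inside 52 x 36 mm). Origin: centre of underside, z up. 50 g. Nests between the long tray's walls, whose open ends leave room to hold it across its 60 mm length.
- comb: Loose near-black plastic gel comb standing on its teeth, 40 long (x) x 12 thick (y) x 36 mm high: solid spine from z = 18 to 36 mm, teeth below. Origin: centre of underside, z up. 30 g. Grip the spine across its 12 mm. It fits the short tray lengthwise only, its top then 5 mm below the tank's rim.
- lid: Loose tinted clear lid, handle up. Plate 200 (x) x 150 (y), z = 14 to 18 mm. Skirt flares to about 214 x 164 at z = 0 and goes over the tank's outside (3 mm play each side seated, 8 mm at its mouth). Black bar handle in the middle, 70 (x) x 14 (y), z = 18 to 46 mm, to grip across y. Posts 22 mm tall at x = +-85. Fits either way round. Origin: centre, level with skirt's foot. About 250 g.
- bottle: Amber glass reagent bottle, 66 mm across, 150 mm high, a bystander. Origin at the centre of its underside.
- beaker: Empty glass beaker, 72 mm across the rim, 85 mm high, a bystander. Origin at the centre of its underside.
- tip_rack: Blue pipette tip rack 76 (x) x 94 (y) x 49 mm with white tips, a bystander. Origin at the centre of its underside.

How it is judged (in metres and radians):
On the way, in this order (a step that is already met when the one before it is completed fails the run):
1. the long tray lies in the middle of the platform, lengthwise in the tank, let go (x of long_tray in the frame of tank between -0.012 and 0.012 m and y of long_tray in the frame of tank between -0.012 and 0.012 m and z of long_tray in the frame of tank between 0.012 and 0.018 m and angle between the x axis of long_tray and the x axis of tank, either way round below 0.25 rad and angle between long_tray's own z axis and vertical below 0.08 rad and contact force between the fingers and long_tray below 0.1 N), for 0.2 s.
2. the short tray sits nested in the middle of the long tray, let go (x of short_tray in the frame of long_tray between -0.015 and 0.015 m and y of short_tray in the frame of long_tray between -0.012 and 0.012 m and z of short_tray in the frame of long_tray between 0.001 and 0.007 m and angle between the x axis of short_tray and the x axis of long_tray, either way round below 0.25 rad and angle between short_tray's own z axis and vertical below 0.08 rad and contact force between the fingers and short_tray below 0.1 N), for 0.2 s.
3. the comb stands teeth down in the short tray, let go (x of comb in the frame of short_tray between -0.012 and 0.012 m and y of comb in the frame of short_tray between -0.016 and 0.016 m and z of comb in the frame of short_tray between 0.001 and 0.007 m and angle between comb's own z axis and vertical below 0.15 rad and contact force between the fingers and comb below 0.1 N), for 0.2 s.
4. the lid sits fully down over the rim of the tank, let go (x of lid in the frame of tank between -0.012 and 0.012 m and y of lid in the frame of tank between -0.012 and 0.012 m and z of lid in the frame of tank between 0.047 and 0.053 m and angle between the x axis of lid and the x axis of tank, either way round below 0.25 rad and angle between lid's own z axis and vertical below 0.05 rad and contact force between the fingers and lid below 0.1 N), for 0.2 s.
At the end, for the whole second after the job is handed in: Long tray flat on the platform, within 12 mm of the middle and 14 deg; short tray on its floor, within 15 mm along, 12 mm across, 14 deg; comb on the short tray's floor, within 9 deg of upright; lid level (3 deg), on the rim within 3 mm in height, 12 mm sideways. All let go, at rest (all of step 1 and all of step 2 and all of step 3 and all of step 4 and linear speed of each of long_tray, short_tray, comb, lid below 0.02 m/s and angular speed of each of long_tray, short_tray, comb, lid below 0.2 rad/s); the robot touches nothing.
It fails at once if a bystander (bottle, beaker, tip rack) was moved more than 20 mm (distance of any of bottle, beaker, tip_rack from where it was at the start of the episode above 0.02 m).
It fails at once if a part was dropped (it fell faster than 0.7 m/s, some 25 mm, with no finger touching it) ((linear speed of long_tray above 0.7 m/s and contact force between the fingers and long_tray below 0.1 N) or (linear speed of short_tray above 0.7 m/s and contact force between the fingers and short_tray below 0.1 N) or (linear speed of comb above 0.7 m/s and contact force between the fingers and comb below 0.1 N) or (linear speed of lid above 0.7 m/s and contact force between the fingers and lid below 0.1 N)).
It also fails if it takes over 128 s, if anything falls off the work surface, if the arm or the gripper's body presses on something with over 40 N, if the wrist force passes 120 N, or if a joint passes its speed limit or range.

### The arm

A 7-joint arm with a two-finger parallel gripper is mounted at the origin on the work surface. World frame = base frame: x ahead of the robot, y to its left, z up, the work surface at z = 0. Lengths are in m, angles in degrees, forces in N, time in s.
With the tool pointing down it reaches from about 0.425 to 0.875 m from the base axis. Payload 4.7 kg.
Tool frame: the origin (TCP) lies on the centre line of the jaws, within the pads' length; the fingertips stand 14 mm ahead of it and the grasp point (between the pads) lies 5 mm behind it; z points along the fingers, y is the line along which they close (so a half turn about z gives the same grasp; the last joint's range is limited). The gripper opens to 87 mm and grips with 3 to 60 N. Pads are 19 mm wide; open, the fingers measure 117 mm over their backs; the gripper's body (75 mm by 190 mm) begins 51 mm behind the grasp point.
Start: joints at [70.422, 18.392, -4.016, 83.108, 1.295, 78.541, -3.26], TCP at [0.226, -0.609, 0.237] pointing down, gripper open.
Joint ranges: [-163.93, 163.93], [-17.29, 119.83], [-79.2, 71.16], [3.27, 140.29], [-89.18, 269.18], [5.43, 117.66], [-154.24, 154.24]. Speed limits (degrees/s): [147.25, 147.25, 180, 180, 180, 180, 180].

### API

Orientations are given as [roll, pitch, yaw] about the fixed x, y, z axes, in that order (R = Rz(yaw) Ry(pitch) Rx(roll)).
In Python, from cell import env gives the robot as it stands.
- The arm moves only by the tool jog_arm, never from a script. Its argument "motion" is a list that holds one entry, the list of rows, each a list of 7 numbers: the shift along the tool's x, y, z in units of 0.1 m (1.0 is 0.1 m), then the turn, a rotation vector about the tool's x, y, z in units of 180 degrees (1.0 is 180 degrees), then the closure, from 0 (fully open) to 1 (shut). A call has 1 to 5 rows; each row is the pose to reach, as a shift and turn from the pose commanded when the call began, along the tool's axes at that moment, turning the shorter way round; what a row does not reach only later rows make up. A row lasts 1/10 s, in which the tool goes at most 50 mm and 8.59 degrees, less where a joint would pass 70% of its speed; a pose out of reach is approached as far as the arm can. A call with a number of a shift or a turn outside -1 to 1 is refused whole. A call with a gripper value outside its range is refused whole. The fingers move at their own pace and stop on an object; "grip_force" is the grip in N (left out, the last holds). Time passes only in rows, so rows that repeat a pose let the fingers close. It gives the time, the measured TCP pose, the force, the opening and the grip force at its end, in the units of the state.
- env.get_obs(): the state, without advancing time (a new reading comes with each control period).
- env.read_camera(name): name is "side" or "top" or "wrist"; returns (picture, depth): 420x560x3 uint8, red, green, blue; 420x560 float32, m along the optical axis (not along the pixel's ray), 0 where there is no reading.
- env.camera_info(name): a dict with "camera_matrix" (3x3 intrinsics, pixels), "origin" and "orientation" of the camera in the world; the wrist camera has in their place "mount" (4x4, takes a point from camera to tool coordinates, whose origin is the TCP and whose axes are the flange's). Camera axes: x right, y down, z forward; pixel columns grow to the right and rows downward; lengths in m; the calibration is good to about 2 mm. A picture is of the moment at which its call begins: read the wrist's pose just before it. camera_info takes no time and is no camera call.
- env.sign_off(): hands the job in; it is judged then, once.
The state is a dict: "time_s": time; "qpos": joint angles; "joint_velocities": joint speeds; "effort": joint torques, N m; "tool_pos": TCP position; "tool_rot": TCP orientation; "force": force on the tool from outside, world axes, zero at the start; "wrist_torque": the same for the moment, N m; "grip_width": finger opening in m; "grasp_force": force on a finger pad.
Only numpy, scipy, OpenCV 4.12 (cv2) and the standard library are available. Lean on these libraries where they do the work, as an engineer would, in place of code of your own. Each camera call takes 0.05 s, during which the arm holds its last target. There are 200 camera calls.

## Working session

There is one attempt and no reset: what is moved stays moved. The work goes in short steps, Python scripts to look and compute and a tool call to move; the robot and the scene stay as the last step left them, time stands still between calls to the robot, and variables do not carry over. Pictures are saved under pics/ and viewed, at most 16 in all, crops included, and the job is handed in when it is done.

Besides the shell and the picture viewer there is one more tool, called after ">>>" as name(argument=value, ...), one argument or row to a line, values as JSON. jog_arm: Moves the arm, as the interface text tells. Shifts and turns lie within -1 to 1; 1 stands for 0.1 m of shift or 180 degrees of turn. Its arguments: {"type":"object","properties":{"motion":{"type":"array","items":{"type":"array","items":{"type":"array","items":{"type":"number"}}}},"grip_force":{"type":"number"}},"required":["motion"]}

```bash
ls; mkdir -p pics; python3 - <<'E'
from cell import env
import cv2, numpy as np
print(env.get_obs())
for n in ["side","top"]:
    im,d=env.read_camera(n); cv2.imwrite(f"pics/{n}0.png",im[:,:,::-1]); np.save(f"pics/{n}0.npy",d); 
    print(n,env.camera_info(n), d.min(), d.max())
print(env.camera_info("wrist"))
E
```

```text
pics
{'time_s': 0.0, 'qpos': array([70.42224764, 18.43842413, -4.01496923, 83.1741904 ,  1.29387144,
       78.54073213, -3.26041365]), 'joint_velocities': array([-0.0224308 , -0.07348566, -0.08531221,  0.03075813, -0.02881363,
        0.07345182, -0.04308734]), 'effort': array([-4.85949731e-04, -4.91293502e+01, -4.04026229e-01, -3.12523592e+01,
       -6.37664529e-02,  4.39361797e-02,  1.47004666e-04]), 'tool_pos': array([ 0.22619138, -0.60881791,  0.23547484]), 'tool_rot': array([-1.79891830e+02,  4.80665484e-03,  2.03863183e+01]), 'force': array([-0.40116982,  0.36554141, -0.13538021]), 'wrist_torque': array([ 0.02843468, -0.03806647,  0.00165218]), 'grasp_force': 0.0, 'grip_width': 0.08685091243450595}
side {'camera_matrix': array([[510.69150564,   0.        , 285.75001881],
       [  0.        , 510.69150564, 213.23727774],
       [  0.        ,   0.        ,   1.        ]]), 'origin': array([ 0.33727661, -0.84361034,  0.69491347]), 'orientation': array([-125.82127101,    1.290371  ,  -20.51891404])} 0.0 3.0401254
top {'camera_matrix': array([[486.54482772,   0.        , 280.77529426],
       [  0.        , 486.54482772, 218.29877621],
       [  0.        ,   0.        ,   1.        ]]), 'origin': array([ 0.54025157, -0.00769476,  1.24511162]), 'orientation': array([-176.21954697,   -0.81456213,  -88.39291992])} 0.0 2.063481
{'camera_matrix': array([[345.38991844,   0.        , 284.59555893],
       [  0.        , 345.38991844, 209.45023071],
       [  0.        ,   0.        ,   1.        ]]), 'mount': array([[ 2.24824159e-04, -9.54528248e-01, -2.98120399e-01,
         8.23498136e-02],
       [ 9.99999222e-01, -1.51154252e-04,  1.23810711e-03,
        -5.34064878e-04],
       [-1.22687038e-03, -2.98120446e-01,  9.54527472e-01,
        -1.49695037e-01],
       [ 0.00000000e+00,  0.00000000e+00,  0.00000000e+00,
         1.00000000e+00]])}
```

View pics/top0.png

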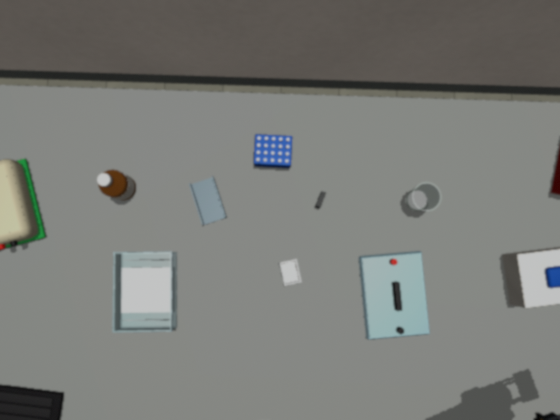

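View pics/side0.png

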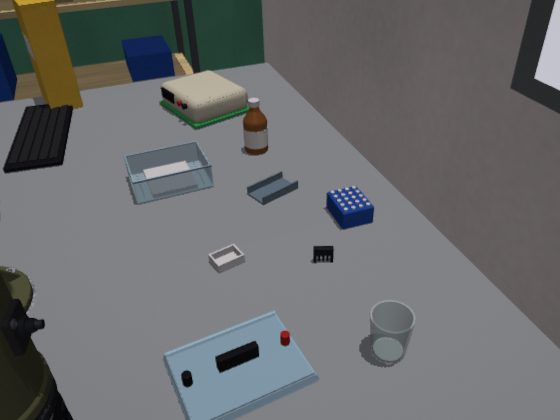

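Top view: tank at about (145,291) with its white platform, long tray (208,201), short tray (290,272), comb (320,200), lid (395,296) with black handle; bottle (113,184), rack (273,151), beaker (425,197). The side view agrees.

```bash
cat > h.py <<'E'
import numpy as np, cv2
from scipy.spatial.transform import Rotation as R
from cell import env
def campose(n,obs=None):
    i=env.camera_info(n); K=i["camera_matrix"]
    if n=="wrist":
        T=np.eye(4);T[:3,:3]=R.from_euler("xyz",obs["tool_rot"],degrees=True).as_matrix();T[:3,3]=obs["tool_pos"]
        T=T@i["mount"]; return K,T[:3,:3],T[:3,3]
    return K,R.from_euler("xyz",i["orientation"],degrees=True).as_matrix(),np.array(i["origin"])
def cast(cam,uv,h):
    K,Rm,o=cam; uv=np.atleast_2d(np.asarray(uv,float))
    d=(np.c_[uv,np.ones(len(uv))]@np.linalg.inv(K).T)@Rm.T
    return (o+d*((h-o[2])/d[:,2])[:,None])[:,:2]
def rect(cam,mask,h,box=None):
    "largest blob in mask (u0,v0,u1,v1 box), cast on plane h: centre, sizes, angle of long side (deg)"
    m=np.zeros_like(mask,np.uint8)
    if box: m[box[1]:box[3],box[0]:box[2]]=mask[box[1]:box[3],box[0]:box[2]]
    else: m[:]=mask
    c=max(cv2.findContours(m,cv2.RETR_EXTERNAL,cv2.CHAIN_APPROX_NONE)[0],key=cv2.contourArea)
    p=cast(cam,c[:,0],h)
    (cx,cy),(a,b),t=cv2.minAreaRect((p*1000).astype(np.float32))
    if a<b: a,b,t=b,a,t+90
    return np.round([cx,cy,a,b,(t+90)%180-90],1), cv2.boundingRect(c)
def shot(n,name):
    obs=env.get_obs(); im,d=env.read_camera(n); cv2.imwrite(f"pics/{name}.png",im[:,:,::-1]); return im,d,campose(n,obs),obs
E
python3 - <<'E'
from h import *
im=cv2.imread("pics/top0.png")[:,:,::-1]; d=np.load("pics/top0.npy"); cam=campose("top")
K,Rm,o=cam
hsv=cv2.cvtColor(np.ascontiguousarray(im),cv2.COLOR_RGB2HSV)
for n,(u,v) in dict(bg=(250,330),long=(208,201),short=(290,272),comb=(320,200),lid=(380,290),handle=(397,296),tank=(145,291),rim=(117,290)).items():
    z=d[v,u]; p=Rm@(np.linalg.inv(K)@[u,v,1])*z+o
    print(n,im[v,u],hsv[v,u],p.round(3))
H,S,V=[hsv[...,i] for i in range(3)]
bg=np.median(hsv[320:400,190:350].reshape(-1,3),0);print(bg)
col=(S>bg[1]+18)
for n,m,h,b in [("long",col,.022,(185,170,235,230)),("short",V>150,.02,(270,250,310,300)),("comb",V<70,.036,(305,180,335,220)),
  ("handle",V<60,.046,(385,275,410,320)),("lid",col,.01,(345,235,440,350)),("tank",col,.064,(100,240,190,345)),("plat",V>170,.015,(100,240,190,345))]:
    print(n,*rect(cam,m,h,b))
E
```

```text
bg [134 136 133] [ 50   6 136] [ 0.338  0.047 -0.002]
long [131 147 154] [ 99  38 154] [0.662 0.164 0.003]
short [194 196 195] [ 75   3 196] [ 0.487 -0.051 -0.003]
comb [73 74 74] [90  3 74] [ 0.669 -0.12   0.034]
lid [157 179 179] [ 90  31 179] [ 0.448 -0.278  0.014]
handle [49 47 47] [ 0 10 49] [ 0.437 -0.313  0.047]
tank [194 195 195] [ 90   1 195] [0.43  0.311 0.015]
rim [75 84 84] [90 27 84] [0.433 0.374 0.038]
[ 45.   8. 136.]
long [661.3 162.9 107.4  62.9  20.2] (190, 177, 36, 48)
short [488.1 -50.6  62.4  46.8  13.6] (280, 258, 22, 28)
comb [ 654.  -112.2    5.     5.     1.3] (316, 205, 3, 3)
handle [ 438.5 -311.6   62.    12.5    6.5] (393, 283, 8, 26)
lid [ 437.5 -313.6  210.2  160.7    6.5] (359, 251, 71, 89)
tank [432.9 300.  186.  148.    1.9] (113, 253, 63, 79)
plat [435.3 308.8 131.7 119.9   2.8] (122, 262, 49, 54)
```

```bash
cat >> h.py <<'E'
def plan(*targets):
    "targets (x,y,z mm, yaw deg): prints the jog rows from the measured pose, one line per call"
    o=env.get_obs(); p=o["tool_pos"]*1000; y=o["tool_rot"][2]; rv=R.from_euler("xyz",o["tool_rot"],degrees=True)
    print("at",p.round(1),o["tool_rot"].round(2))
    for t in targets:
        dp=np.array(t[:3])-p; dy=(t[3]-y+180)%360-180
        n=int(max(np.ceil(abs(dy)/40),1)); 
        while 1:
            rows=[];q,yy=p.copy(),y
            for k in range(n):
                a=R.from_euler("xyz",[180,0,yy],degrees=True).inv().apply(dp/n)
                rows.append(a/100); yy+=dy/n
            if np.abs(rows).max()<=1: break
            n+=1
        for a in rows: print(a.round(3), "turn z",round(-dy/n/180,4), "rows",int(max(np.ceil(np.linalg.norm(a)*2),np.ceil(abs(dy/n)/8.5))))
        p=np.array(t[:3],float); y=t[3]
E
python3 - <<'E'
from h import *
plan((450,-200,235,20),(640,163,190,20))
E
```

```text
at [ 226.2 -608.9  235.6] [-1.799e+02  1.000e-02  2.039e+01]
[ 0.881 -0.763  0.001] turn z 0.0005 rows 3
[ 0.879 -0.765  0.001] turn z 0.0005 rows 3
[ 0.878 -0.766  0.001] turn z 0.0005 rows 3
[ 0.877 -0.768  0.001] turn z 0.0005 rows 3
[ 0.757 -0.69   0.112] turn z 0.0 rows 3
[ 0.757 -0.69   0.112] turn z 0.0 rows 3
[ 0.757 -0.69   0.112] turn z 0.0 rows 3
[ 0.757 -0.69   0.112] turn z 0.0 rows 3
```

>>> jog_arm(
  motion=[
    [[0.88, -0.765, 0, 0, 0, 0, 0], [0.88, -0.765, 0, 0, 0, 0, 0], [0.88, -0.765, 0, 0, 0, 0, 0]],
  ],
  grip_force=15,
)

```text
time_s: 0.4
tool_pos: [0.2863, -0.5019, 0.2362]
tool_rot: [-179.9, -0.1, 20.8]
force: [0.6, -0.5, 1.6]
grip_width: 0.0871
grasp_force: 0.0
```

>>> jog_arm(
  motion=[
    [[0.88, -0.765, 0, 0, 0, 0, 0], [0.88, -0.765, 0, 0, 0, 0, 0], [0.88, -0.765, 0, 0, 0, 0, 0]],
  ],
)

```text
time_s: 0.7
tool_pos: [0.3414, -0.3995, 0.2366]
tool_rot: [-179.9, -0.1, 20.8]
force: [0.5, -0.1, -0.3]
grip_width: 0.0871
grasp_force: 0.0
```

>>> jog_arm(
  motion=[
    [[0.88, -0.765, 0, 0, 0, 0, 0], [0.88, -0.765, 0, 0, 0, 0, 0], [0.88, -0.765, 0, 0, 0, 0, 0]],
  ],
)

```text
time_s: 1.0
tool_pos: [0.3966, -0.2973, 0.2366]
tool_rot: [-179.9, -0.1, 20.8]
force: [0.1, 1.1, -0.8]
grip_width: 0.0868
grasp_force: 0.0
```

>>> jog_arm(
  motion=[
    [[0.88, -0.765, 0, 0, 0, 0, 0], [0.88, -0.765, 0, 0, 0, 0, 0], [0.88, -0.765, 0, 0, 0, 0, 0], [0.88, -0.765, 0, 0, 0, 0, 0]],
  ],
)

```text
time_s: 1.4
tool_pos: [0.4512, -0.1969, 0.2366]
tool_rot: [-180.0, -0.0, 20.7]
force: [0.3, -1.2, 0.9]
grip_width: 0.0871
grasp_force: 0.0
```

```bash
python3 -c "
from h import *
shot('wrist','w1')"
```

>>> jog_arm(
  motion=[
    [[0.76, -0.69, 0.11, 0, 0, 0, 0], [0.76, -0.69, 0.11, 0, 0, 0, 0], [0.76, -0.69, 0.11, 0, 0, 0, 0]],
  ],
)

```text
time_s: 1.75
tool_pos: [0.4985, -0.1037, 0.2251]
tool_rot: [-179.8, -0.1, 20.8]
force: [0.0, -0.8, -0.4]
grip_width: 0.0875
grasp_force: 0.0
```

>>> jog_arm(
  motion=[
    [[0.76, -0.69, 0.11, 0, 0, 0, 0], [0.76, -0.69, 0.11, 0, 0, 0, 0], [0.76, -0.69, 0.11, 0, 0, 0, 0]],
  ],
)

```text
time_s: 2.05
tool_pos: [0.5453, -0.0124, 0.2139]
tool_rot: [-179.8, -0.1, 20.8]
force: [-0.1, 1.1, 0.7]
grip_width: 0.0872
grasp_force: 0.0
```

>>> jog_arm(
  motion=[
    [[0.76, -0.69, 0.11, 0, 0, 0, 0], [0.76, -0.69, 0.11, 0, 0, 0, 0], [0.76, -0.69, 0.11, 0, 0, 0, 0]],
  ],
)

```text
time_s: 2.35
tool_pos: [0.592, 0.0786, 0.2023]
tool_rot: [-179.7, -0.0, 20.8]
force: [-0.6, 1.3, -0.4]
grip_width: 0.0867
grasp_force: 0.0
```

>>> jog_arm(
  motion=[
    [[0.76, -0.69, 0.11, 0, 0, 0, 0], [0.76, -0.69, 0.11, 0, 0, 0, 0], [0.76, -0.69, 0.11, 0, 0, 0, 0], [0.76, -0.69, 0.11, 0, 0, 0, 0], [0.76, -0.69, 0.11, 0, 0, 0, 0]],
  ],
)

```text
time_s: 2.85
tool_pos: [0.6389, 0.1614, 0.1921]
tool_rot: [179.9, 0.1, 20.2]
force: [0.1, 0.2, -0.2]
grip_width: 0.087
grasp_force: 0.0
```

```bash
python3 -c "
from h import *
im,d,cam,obs=shot('wrist','w2')
print(obs['tool_pos'],obs['tool_rot'])
hsv=cv2.cvtColor(im,cv2.COLOR_RGB2HSV)
print(np.median(hsv.reshape(-1,3),0))
for h in (.022,): print(rect(cam,hsv[...,1]>26,h,(80,40,500,360)))
"
```

```text
[0.63889577 0.16141094 0.19207455] [1.79882273e+02 8.42027849e-02 2.02189168e+01]
[100.   7. 143.]
(array([468.3, 263.3, 159.9, 122.6,  10.2]), (80, 227, 121, 133))
```

View pics/w2.png

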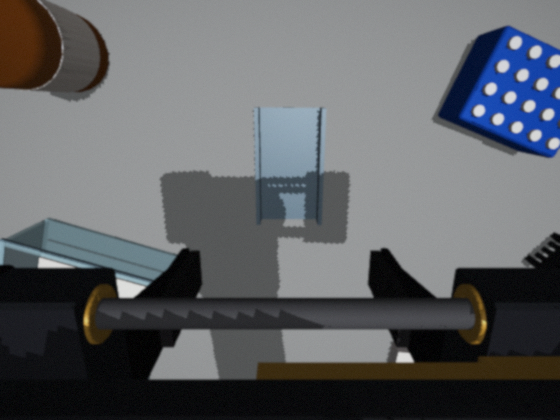

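Wrist view: long tray spans about (252–326, 107–223), walls vertical in the image (yaw already matched); fingers at rows 250–370.

```bash
python3 -c "
from h import *
im=cv2.imread('pics/w2.png')[:,:,::-1].copy();cam=campose('wrist',env.get_obs())
hsv=cv2.cvtColor(im,cv2.COLOR_RGB2HSV)
for t in (20,30):
  for h in (.022,.0): print(t,rect(cam,hsv[...,1]>t,h,(235,90,345,235)))
g=hsv[...,1]
print(g[140,240:340]); print(im[140,240:340,0])
plan((661,163,60,20.5),(661,163,17,20.5))
"
```

```text
20 (array([661. , 164.7, 111.6,  66.1,  20. ]), (253, 107, 74, 119))
20 (array([657.2, 162.9, 119.3,  70.6,  20. ]), (253, 107, 74, 119))
30 (array([661.5, 164.8, 110.4,  64.8,  20.1]), (254, 107, 72, 118))
30 (array([657.8, 163.1, 118. ,  69.3,  20.1]), (254, 107, 72, 118))
[ 3  7  5  7  7  5  5  3  2  5  3  2  8 10 27 48 48 52 52 56 54 51 53 50
 53 52 52 51 51 51 50 51 50 50 51 52 48 50 48 51 48 49 49 49 51 50 50 50
 52 51 50 52 51 52 50 52 50 49 48 50 51 51 50 50 50 50 49 52 48 53 51 48
 49 50 47 50 55 60 65 63 59 51 52 49 42 21 10  7  7  8  7  5  7  7  7  5
  3  3  7  5]
[152 151 151 152 151 152 151 151 152 152 151 151 149 144 137 132 138 134
 121  96 104 127 135 139 136 138 139 139 139 139 140 140 141 139 140 140
 142 141 142 140 144 140 144 143 141 143 142 142 142 141 142 142 143 142
 144 142 143 143 145 143 141 143 145 145 143 144 143 142 145 142 141 145
 144 143 146 141 125  92  61  55  87 123 140 144 144 147 148 148 149 150
 150 151 151 152 152 151 152 152 152 151]
at [639.  161.2 192.4] [1.7987e+02 5.0000e-02 2.0180e+01]
[0.106 0.03  0.662] turn z -0.0009 rows 2
[0.106 0.03  0.662] turn z -0.0009 rows 2
[ 0.   -0.    0.43] turn z -0.0 rows 1
```

>>> jog_arm(
  motion=[
    [[0.22, 0.043, 1.0, 0, 0, 0, 0], [0.22, 0.043, 1.0, 0, 0, 0, 0], [0.22, 0.043, 1.0, 0, 0, 0, 0], [0.22, 0.043, 1.0, 0, 0, 0, 0]],
  ],
)

```text
time_s: 3.3
tool_pos: [0.6602, 0.1661, 0.0923]
tool_rot: [180.0, 0.1, 20.3]
force: [0.6, 0.5, 1.0]
grip_width: 0.0874
grasp_force: 0.0
```

>>> jog_arm(
  motion=[
    [[0, 0, 0.4, 0, 0, 0, 0], [0, 0, 0.6, 0, 0, 0, 0], [0, 0, 0.75, 0, 0, 0, 0], [0, 0, 0.75, 0, 0, 0, 0]],
  ],
)

```text
time_s: 3.7
tool_pos: [0.6607, 0.1677, 0.0181]
tool_rot: [180.0, 0.0, 20.3]
force: [-0.4, -0.2, -0.4]
grip_width: 0.087
grasp_force: 0.0
```

>>> jog_arm(
  motion=[
    [[0, 0, 0, 0, 0, 0, 1], [0, 0, 0, 0, 0, 0, 1], [0, 0, 0, 0, 0, 0, 1], [0, 0, 0, 0, 0, 0, 1], [0, 0, 0, 0, 0, 0, 1]],
  ],
  grip_force=15,
)

```text
time_s: 4.2
tool_pos: [0.6617, 0.1681, 0.0188]
tool_rot: [179.9, -0.1, 20.4]
force: [0.4, -1.5, 5.4]
grip_width: 0.0638
grasp_force: 15.0
```

>>> jog_arm(
  motion=[
    [[0, 0, -0.1, 0, 0, 0, 1], [0, 0, -0.5, 0, 0, 0, 1], [0, 0, -1, 0, 0, 0, 1], [0, 0, -1, 0, 0, 0, 1]],
  ],
)

```text
time_s: 4.6
tool_pos: [0.6647, 0.171, 0.1259]
tool_rot: [180.0, -0.7, 20.4]
force: [0.5, 0.2, 0.0]
grip_width: 0.0641
grasp_force: 15.0
```

>>> jog_arm(
  motion=[
    [[0, 0, -1, 0, 0, 0.1, 1], [0, 0, -1, 0, 0, 0.1, 1], [0, 0, -1, 0, 0, 0.1, 1], [0, 0, -1, 0, 0, 0.1, 1]],
  ],
)

```text
time_s: 5.0
tool_pos: [0.661, 0.1692, 0.2192]
tool_rot: [-180.0, -0.2, 2.5]
force: [1.2, -0.1, -2.0]
grip_width: 0.0637
grasp_force: 15.0
```

```bash
python3 -c "
from h import *
plan((430,180,300,2.4))"
```

```text
at [661.  169.2 219.2] [-1.7997e+02 -1.6000e-01  2.4600e+00]
[-0.768 -0.069 -0.269] turn z 0.0001 rows 2
[-0.768 -0.069 -0.269] turn z 0.0001 rows 2
[-0.768 -0.068 -0.269] turn z 0.0001 rows 2
```

>>> jog_arm(
  motion=[
    [[-0.77, -0.07, -0.27, 0, 0, 0, 1], [-0.77, -0.07, -0.27, 0, 0, 0, 1], [-0.77, -0.07, -0.27, 0, 0, 0, 1]],
  ],
)

```text
time_s: 5.3
tool_pos: [0.5796, 0.174, 0.2441]
tool_rot: [180.0, 0.2, 2.7]
force: [0.3, 1.1, -0.8]
grip_width: 0.0636
grasp_force: 15.0
```

>>> jog_arm(
  motion=[
    [[-0.77, -0.07, -0.27, 0, 0, 0, 1], [-0.77, -0.07, -0.27, 0, 0, 0, 1], [-0.77, -0.07, -0.27, 0, 0, 0, 1]],
  ],
)

```text
time_s: 5.6
tool_pos: [0.5035, 0.1771, 0.2715]
tool_rot: [179.9, 0.1, 2.6]
force: [1.2, 0.6, -0.3]
grip_width: 0.0637
grasp_force: 15.0
```

>>> jog_arm(
  motion=[
    [[-0.77, -0.07, -0.27, 0, 0, 0, 1], [-0.77, -0.07, -0.27, 0, 0, 0, 1], [-0.77, -0.07, -0.27, 0, 0, 0, 1], [-0.77, -0.07, -0.27, 0, 0, 0, 1], [-0.77, -0.07, -0.27, 0, 0, 0, 1]],
  ],
)

```text
time_s: 6.1
tool_pos: [0.4299, 0.1789, 0.2975]
tool_rot: [-180.0, 0.1, 2.3]
force: [0.9, 0.5, -0.8]
grip_width: 0.0637
grasp_force: 15.0
```

```bash
python3 -c "
from h import *
im,d,cam,obs=shot('wrist','w3')
print(obs['tool_pos'],obs['tool_rot'])
hsv=cv2.cvtColor(im,cv2.COLOR_RGB2HSV)
print('plat',rect(cam,(hsv[...,2]>185)&(hsv[...,1]<20),.015,(60,60,290,330)))
print('rim',rect(cam,hsv[...,1]>26,.064,(60,40,225,330)))
"
```

```text
[0.42990349 0.17890794 0.29752979] [-1.79996942e+02  6.85867266e-02  2.33234332e+00]
plat (array([433.8, 309.3, 125.7, 114.8, -87.7]), (126, 115, 105, 92))
rim (array([396.1, 312.3, 265.6, 135.4,   0.7]), (94, 80, 131, 224))
```

View pics/w3.png

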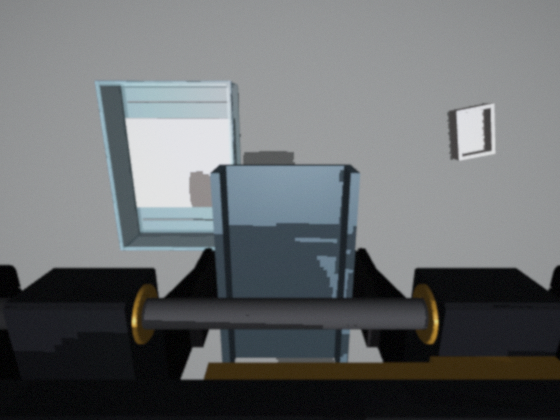

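Wrist view: tank rim outer corners at about (96,82), (238,82), (121,249), the fourth hidden by the held tray (215–357); white platform (126–231,115–207); short tray (472,131).

```bash
python3 -c "
from h import *
im=cv2.imread('pics/w3.png')[:,:,::-1].copy();cam=campose('wrist',env.get_obs())
hsv=cv2.cvtColor(im,cv2.COLOR_RGB2HSV)
m=(hsv[...,1]>26).astype(np.uint8)
# outer edges: first mask pixel scanning inward
L=[(np.argmax(m[r,60:200])+60,r) for r in range(95,240,5)]
T=[(c,np.argmax(m[50:150,c])+50) for c in range(105,232,5)]
Rr=[(260-np.argmax(m[r,200:261][::-1]),r) for r in range(88,145,4)]
B=[(c,265-np.argmax(m[200:266,c][::-1])) for c in range(128,200,5)]
for n,e in zip('LTRB',(L,T,Rr,B)):
  p=cast(cam,np.array(e)+.0,.064)*1000
  f=cv2.fitLine(p.astype(np.float32),cv2.DIST_HUBER,0,.01,.01).ravel(); a=np.degrees(np.arctan2(f[1],f[0]))
  print(n,np.median(p,0).round(1),round(float(a),2),p[0].round(1),p[-1].round(1),e[0],e[-1])
"
```

```text
L [436.  377.7] 2.25 [510.2 381. ] [352.3 374.2] (np.int64(96), 95) (np.int64(118), 235)
T [527.7 305. ] -88.25 [525.4 369.9] [529.8 240.1] (105, np.int64(80)) (230, np.int64(81))
R [494.9 231.8] 2.9 [523.2 233.9] [465.3 230.6] (np.int64(236), 88) (np.int64(239), 144)
B [334.7 322. ] -87.69 [333.2 364.2] [316.6 280.5] (128, np.int64(250)) (198, np.int64(265))
```

```bash
python3 -c "
from h import *
plan((434,307.5,180,2.3),(434,307.5,80,2.3),(434,307.5,34,2.3))"
```

```text
at [429.8 179.  297.5] [-1.7998e+02  9.0000e-02  2.3400e+00]
[ 0.047 -0.641  0.588] turn z 0.0001 rows 2
[ 0.047 -0.641  0.588] turn z 0.0001 rows 2
[ 0. -0.  1.] turn z -0.0 rows 2
[ 0.   -0.    0.46] turn z -0.0 rows 1
```

>>> jog_arm(
  motion=[
    [[0.047, -0.64, 0.4, 0, 0, 0, 1], [0.047, -0.64, 0.4, 0, 0, 0, 1], [0.047, -0.64, 0.4, 0, 0, 0, 1]],
  ],
)

```text
time_s: 6.45
tool_pos: [0.4295, 0.2466, 0.2558]
tool_rot: [-179.9, 0.3, 2.7]
force: [-0.2, -0.5, -0.8]
grip_width: 0.064
grasp_force: 15.0
```

>>> jog_arm(
  motion=[
    [[0.047, -0.64, 0.6, 0, 0, 0, 1], [0.047, -0.64, 0.6, 0, 0, 0, 1], [0.047, -0.64, 0.6, 0, 0, 0, 1], [0.047, -0.64, 0.6, 0, 0, 0, 1]],
  ],
)

```text
time_s: 6.85
tool_pos: [0.4334, 0.3073, 0.1977]
tool_rot: [180.0, 0.1, 2.4]
force: [0.3, 0.2, -0.5]
grip_width: 0.0642
grasp_force: 15.0
```

>>> jog_arm(
  motion=[
    [[0, 0, 0.3, 0, 0, 0, 1], [0, 0, 0.6, 0, 0, 0, 1], [0, 0, 0.9, 0, 0, 0, 1], [0, 0, 0.9, 0, 0, 0, 1], [0, 0, 0.9, 0, 0, 0, 1]],
  ],
)

```text
time_s: 7.35
tool_pos: [0.4344, 0.3071, 0.1097]
tool_rot: [180.0, -0.1, 2.3]
force: [0.1, 0.7, -1.1]
grip_width: 0.0637
grasp_force: 15.0
```

```bash
python3 -c "
from h import *
plan((434,307.5,40,2.3),(434,307.5,34,2.3))"
```

```text
at [434.4 307.1 109.7] [ 1.7999e+02 -6.0000e-02  2.2700e+00]
[-0.004 -0.004  0.697] turn z -0.0002 rows 2
[ 0.   -0.    0.06] turn z -0.0 rows 1
```

>>> jog_arm(
  motion=[
    [[0, 0, 0.3, 0, 0, 0, 1], [0, 0, 0.5, 0, 0, 0, 1], [0, 0, 0.65, 0, 0, 0, 1], [0, 0, 0.7, 0, 0, 0, 1], [0, 0, 0.7, 0, 0, 0, 1]],
  ],
)

```text
time_s: 7.85
tool_pos: [0.4337, 0.3082, 0.0391]
tool_rot: [-180.0, -0.0, 2.4]
force: [-0.4, -0.3, -0.3]
grip_width: 0.0639
grasp_force: 15.0
```

>>> jog_arm(
  motion=[
    [[0, 0, 0.02, 0, 0, 0, 1], [0, 0, 0.04, 0, 0, 0, 1], [0, 0, 0.06, 0, 0, 0, 1], [0, 0, 0.06, 0, 0, 0, 1]],
  ],
)

```text
time_s: 8.25
tool_pos: [0.4336, 0.3084, 0.0336]
tool_rot: [180.0, -0.1, 2.4]
force: [-1.7, -1.3, 5.8]
grip_width: 0.0641
grasp_force: 15.0
```

Contact felt; release and rise.

>>> jog_arm(
  motion=[
    [[0, 0, 0, 0, 0, 0, 0.13], [0, 0, 0, 0, 0, 0, 0.13], [0, 0, 0, 0, 0, 0, 0.13], [0, 0, 0, 0, 0, 0, 0.13]],
  ],
)

```text
time_s: 8.65
tool_pos: [0.433, 0.308, 0.0324]
tool_rot: [180.0, 0.0, 2.4]
force: [0.2, -0.4, 0.4]
grip_width: 0.0754
grasp_force: 0.0
```

>>> jog_arm(
  motion=[
    [[0, 0, -0.2, 0, 0, 0, 0.13], [0, 0, -0.6, 0, 0, 0, 0.13], [0, 0, -1, 0, 0, 0, 0.13], [0, 0, -1, 0, 0, 0, 0.13]],
  ],
)

```text
time_s: 9.05
tool_pos: [0.4359, 0.3106, 0.1378]
tool_rot: [-179.8, -0.5, 2.4]
force: [0.2, 0.6, -0.6]
grip_width: 0.0757
grasp_force: 0.0
```

>>> jog_arm(
  motion=[
    [[-0.3, 0, -1, 0, 0, 0, 0], [-0.3, 0, -1, 0, 0, 0, 0], [-0.3, 0, -1, 0, 0, 0, 0]],
  ],
)

```text
time_s: 9.35
tool_pos: [0.4038, 0.3096, 0.2378]
tool_rot: [-179.8, -0.5, 2.5]
force: [-0.2, -1.5, 0.1]
grip_width: 0.0856
grasp_force: 0.0
```

>>> jog_arm(
  motion=[
    [[-0.4, 0, -0.7, 0, 0, 0, 0], [-0.4, 0, -0.7, 0, 0, 0, 0], [-0.4, 0, -0.7, 0, 0, 0, 0], [-0.4, 0, -0.7, 0, 0, 0, 0], [-0.4, 0, -0.7, 0, 0, 0, 0]],
  ],
)

```text
time_s: 9.85
tool_pos: [0.3632, 0.3043, 0.3009]
tool_rot: [179.9, 0.1, 2.3]
force: [1.0, -0.1, -0.1]
grip_width: 0.0869
grasp_force: 0.0
```

```bash
python3 -c "
from h import *
im,d,cam,obs=shot('wrist','w4')
print(obs['tool_pos'],obs['tool_rot'])
"
```

```text
[0.36322554 0.30428404 0.30093894] [1.79936491e+02 1.14598406e-01 2.34093502e+00]
```

View pics/w4.png

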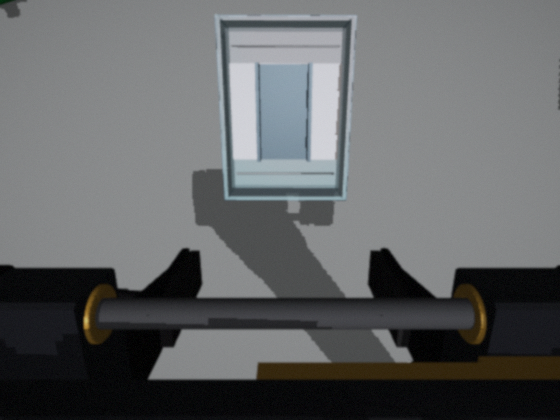

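Clear view: rim corners (216,16), (356,16), (346,200), (225,200); long tray (257–311, 63–160) squarely inside.

```bash
python3 -c "
from h import *
im=cv2.imread('pics/w4.png')[:,:,::-1].copy();cam=campose('wrist',env.get_obs())
hsv=cv2.cvtColor(im,cv2.COLOR_RGB2HSV)
m=((hsv[...,1]>22)).astype(np.uint8)
L=[(np.argmax(m[r,190:280])+190,r) for r in range(30,190,5)]
T=[(c,np.argmax(m[5:60,c])+5) for c in range(225,350,5)]
Rr=[(380-np.argmax(m[r,290:381][::-1])+1,r) for r in range(30,190,5)]
B=[(c,210-np.argmax(m[150:211,c][::-1])+1) for c in range(232,342,5)]
F={}
for n,e in zip('LTRB',(L,T,Rr,B)):
  p=(cast(cam,np.array(e)-.5,.064)*1000).astype(np.float32)
  f=cv2.fitLine(p,cv2.DIST_HUBER,0,.01,.01).ravel(); F[n]=f
  print(n,f[2:].round(1),np.degrees(np.arctan2(f[1],f[0])).round(2))
def X(a,b):
  A=np.c_[a[:2],-b[:2]]; s=np.linalg.solve(A,b[2:]-a[2:]); return a[2:]+s[0]*a[:2]
c=np.array([X(F[i],F[j]) for i,j in ('LT','TR','RB','BL')]);print(c.round(1),c.mean(0),[np.linalg.norm(c[i]-c[i-1]).round(1) for i in range(4)])
v=hsv[...,1]>30
print('tray top plane .037',rect(cam,v,.037,(250,60,320,157)))
"
```

```text
L [411.8 377. ] 2.03
T [527.9 307.1] -87.49
R [436.  235.4] 2.77
B [335.3 299. ] -87.69
[[524.6 381. ]
 [530.8 240. ]
 [338.  230.7]
 [332.3 374.2]] [431.43033 306.49228] [np.float32(192.5), np.float32(141.2), np.float32(193.0), np.float32(143.6)]
tray top plane .037 (array([434.1, 308.3, 102.9,  63.4,   2.3]), (255, 63, 58, 94))
```

```bash
python3 -c "
from h import *
plan((480,180,260,60),(500,-80,190,103.6))"
```

```text
at [363.2 304.3 300.9] [1.7995e+02 1.4000e-01 2.3400e+00]
[0.558 0.645 0.204] turn z -0.1602 rows 4
[0.178 0.834 0.204] turn z -0.1602 rows 4
[-0.717  0.491  0.233] turn z -0.0807 rows 2
[-0.818  0.295  0.233] turn z -0.0807 rows 2
[-0.865  0.081  0.233] turn z -0.0807 rows 2
```

>>> jog_arm(
  motion=[
    [[0.56, 0.645, 0.2, 0, 0, -0.16, 0], [0.56, 0.645, 0.2, 0, 0, -0.16, 0], [0.56, 0.645, 0.2, 0, 0, -0.16, 0], [0.56, 0.645, 0.2, 0, 0, -0.16, 0]],
  ],
)

```text
time_s: 10.3
tool_pos: [0.4224, 0.2411, 0.2803]
tool_rot: [-179.9, 0.2, 31.2]
force: [0.0, -0.2, -0.8]
grip_width: 0.0867
grasp_force: 0.0
```

>>> jog_arm(
  motion=[
    [[0.18, 0.83, 0.2, 0, 0, -0.16, 0], [0.18, 0.83, 0.2, 0, 0, -0.16, 0], [0.18, 0.83, 0.2, 0, 0, -0.16, 0], [0.18, 0.83, 0.2, 0, 0, -0.16, 0]],
  ],
)

```text
time_s: 10.7
tool_pos: [0.4805, 0.1794, 0.26]
tool_rot: [-179.8, 0.1, 60.0]
force: [0.0, 0.2, 0.0]
grip_width: 0.087
grasp_force: 0.0
```

>>> jog_arm(
  motion=[
    [[-0.72, 0.49, 0.23, 0, 0, -0.08, 0], [-0.72, 0.49, 0.23, 0, 0, -0.08, 0], [-0.72, 0.49, 0.23, 0, 0, -0.08, 0]],
  ],
)

```text
time_s: 11.0
tool_pos: [0.4859, 0.0864, 0.2358]
tool_rot: [-179.7, 0.3, 74.0]
force: [-0.6, -0.7, -0.7]
grip_width: 0.0869
grasp_force: 0.0
```

>>> jog_arm(
  motion=[
    [[-0.82, 0.295, 0.23, 0, 0, -0.08, 0], [-0.82, 0.295, 0.23, 0, 0, -0.08, 0], [-0.82, 0.295, 0.23, 0, 0, -0.08, 0]],
  ],
)

```text
time_s: 11.3
tool_pos: [0.4915, 0.0001, 0.2131]
tool_rot: [-179.7, 0.1, 88.3]
force: [-0.5, 0.3, -0.4]
grip_width: 0.0866
grasp_force: 0.0
```

>>> jog_arm(
  motion=[
    [[-0.87, 0.08, 0.23, 0, 0, -0.08, 0], [-0.87, 0.08, 0.23, 0, 0, -0.08, 0], [-0.87, 0.08, 0.23, 0, 0, -0.08, 0], [-0.87, 0.08, 0.23, 0, 0, -0.08, 0], [-0.87, 0.08, 0.23, 0, 0, -0.08, 0]],
  ],
)

```text
time_s: 11.8
tool_pos: [0.4991, -0.0781, 0.193]
tool_rot: [-180.0, -0.1, 103.2]
force: [-0.4, 0.4, 0.3]
grip_width: 0.0869
grasp_force: 0.0
```

```bash
python3 -c "
from h import *
im,d,cam,obs=shot('wrist','w5')
hsv=cv2.cvtColor(im,cv2.COLOR_RGB2HSV)
for t in (165,180): print('short',rect(cam,(hsv[...,2]>t)&(hsv[...,1]<30),.02,(150,40,420,245)))
plan((488,-50.6,17,103.6))
"
```

```text
short (array([504.7, -48.7,  37.8,  23.9, -76.8]), (285, 143, 26, 41))
short (array([501.2, -45.2,  29.8,  17. , -80.2]), (285, 143, 20, 32))
at [499.3 -77.8 193.3] [-1.7999e+02 -5.0000e-02  1.0327e+02]
[ 0.145 -0.024  0.882] turn z -0.0009 rows 2
[ 0.145 -0.023  0.882] turn z -0.0009 rows 2
```

View pics/w5.png

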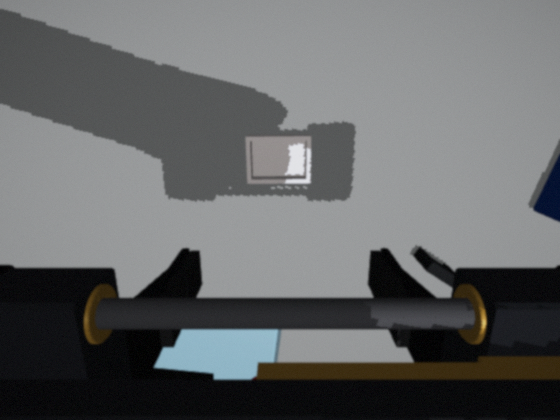

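Short tray's rim corners at about (245,136), (312,136), (247,184), (310,184), half in the gripper's shadow, square with the image.

```bash
python3 -c "
from h import *
im=cv2.imread('pics/w5.png')[:,:,::-1].copy();cam=campose('wrist',env.get_obs())
g=cv2.cvtColor(im,cv2.COLOR_RGB2GRAY).astype(int)
print(g[150,235:325]);print(g[162,235:325]);print(g[125:195,262])
c=cast(cam,[(245,136),(312,136),(310,184),(247,184)],.02)*1000
print(c.round(1),c.mean(0).round(1),[np.linalg.norm(c[i]-c[i-1]).round(1) for i in range(4)],np.degrees(np.arctan2(*(c[0]-c[1])[::-1])))
"
```

```text
[ 89  88  87  87  89  87  88  90  90  92 105 129 141 142 131 105 102 125
 140 144 142 143 143 146 145 142 144 147 145 144 144 146 143 144 145 143
 144 142 145 143 145 147 143 144 143 142 142 144 144 144 142 143 144 157
 183 210 224 226 226 226 227 226 226 227 227 226 226 225 219 196 163 171
 205 222 212 178 130  96  87  89  84  88  88  89  87  86  88  88  87  89]
[ 87  86  87  90  90  85  89  87  89  89  95 116 134 140 135 120 102 110
 133 140 141 144 142 141 141 144 143 142 146 143 143 143 141 144 142 144
 142 143 142 144 142 143 143 144 144 146 144 142 144 143 142 143 144 164
 200 221 226 227 227 226 227 227 227 227 227 226 226 225 210 173 142 168
 205 213 191 154 118  94  88  90  89  89  88  91  89  89  88  88  88  89]
[ 89  88  90  86  89  87  88  89  87  88  92 110 133 143 146 144 145 144
 144 146 144 145 145 143 146 147 144 144 143 143 145 142 143 142 144 142
 143 142 143 144 145 144 142 143 142 143 141 142 143 141 130 106  89  92
 112 136 140 136 122 103  92  91  88  90  88  91  87  91  89  93]
[[451.8 -35.2]
 [511.7 -21. ]
 [521.2 -65.1]
 [462.5 -79. ]] [486.8 -50.1] [np.float64(45.2), np.float64(61.6), np.float64(45.2), np.float64(60.3)] -166.71095625369577
```

>>> jog_arm(
  motion=[
    [[0.298, -0.058, 1.0, 0, 0, 0, 0], [0.298, -0.058, 1.0, 0, 0, 0, 0], [0.298, -0.058, 1.0, 0, 0, 0, 0], [0.298, -0.058, 1.0, 0, 0, 0, 0]],
  ],
)

```text
time_s: 12.25
tool_pos: [0.4863, -0.0508, 0.0936]
tool_rot: [-179.9, -0.0, 103.3]
force: [0.3, -0.6, 0.1]
grip_width: 0.0867
grasp_force: 0.0
```

>>> jog_arm(
  motion=[
    [[0, 0, 0.4, 0, 0, 0, 0], [0, 0, 0.65, 0, 0, 0, 0], [0, 0, 0.755, 0, 0, 0, 0], [0, 0, 0.755, 0, 0, 0, 0]],
  ],
)

```text
time_s: 12.65
tool_pos: [0.4877, -0.0524, 0.0188]
tool_rot: [180.0, 0.0, 103.2]
force: [0.4, 0.2, 0.8]
grip_width: 0.0872
grasp_force: 0.0
```

>>> jog_arm(
  motion=[
    [[0, 0, 0, 0, 0, 0, 1], [0, 0, 0, 0, 0, 0, 1], [0, 0, 0, 0, 0, 0, 1], [0, 0, 0, 0, 0, 0, 1], [0, 0, 0, 0, 0, 0, 1]],
  ],
  grip_force=10,
)

```text
time_s: 13.15
tool_pos: [0.4871, -0.052, 0.0187]
tool_rot: [180.0, 0.0, 103.2]
force: [-0.7, 0.6, 1.9]
grip_width: 0.0599
grasp_force: 10.0
```

>>> jog_arm(
  motion=[
    [[0, 0, -0.1, 0, 0, 0, 1], [0, 0, -0.5, 0, 0, 0, 1], [0, 0, -1, 0, 0, 0, 1], [0, 0, -1, 0, 0, 0, 1]],
  ],
)

```text
time_s: 13.55
tool_pos: [0.4914, -0.0521, 0.125]
tool_rot: [179.4, 0.3, 103.2]
force: [0.4, -0.5, 0.1]
grip_width: 0.0598
grasp_force: 10.0
```

```bash
python3 -c "
from h import *
plan((475,130,200,96),(432,306.3,170,92.3))"
```

```text
at [491.4 -52.1 125. ] [179.36   0.31 103.2 ]
[ 0.905  0.128 -0.375] turn z 0.02 rows 2
[ 0.911  0.071 -0.375] turn z 0.02 rows 2
[ 0.899 -0.122  0.15 ] turn z 0.0103 rows 2
[ 0.895 -0.151  0.15 ] turn z 0.0103 rows 2
```

>>> jog_arm(
  motion=[
    [[0.9, 0.13, -0.4, 0, 0, 0.02, 1], [0.9, 0.13, -0.4, 0, 0, 0.02, 1], [0.9, 0.13, -0.4, 0, 0, 0.02, 1]],
  ],
)

```text
time_s: 13.85
tool_pos: [0.4797, 0.0461, 0.1611]
tool_rot: [179.7, -0.1, 100.1]
force: [0.8, 0.8, -0.6]
grip_width: 0.0599
grasp_force: 10.0
```

>>> jog_arm(
  motion=[
    [[0.91, 0.07, -0.4, 0, 0, 0.02, 1], [0.91, 0.07, -0.4, 0, 0, 0.02, 1], [0.91, 0.07, -0.4, 0, 0, 0.02, 1]],
  ],
)

```text
time_s: 14.15
tool_pos: [0.4706, 0.1372, 0.201]
tool_rot: [179.7, -0.2, 96.6]
force: [0.1, 0.8, -1.3]
grip_width: 0.0601
grasp_force: 10.0
```

>>> jog_arm(
  motion=[
    [[0.9, -0.12, 0.15, 0, 0, 0.01, 1], [0.9, -0.12, 0.15, 0, 0, 0.01, 1], [0.9, -0.12, 0.15, 0, 0, 0.01, 1]],
  ],
)

```text
time_s: 14.45
tool_pos: [0.446, 0.2235, 0.1822]
tool_rot: [-179.9, -0.2, 94.8]
force: [-0.3, -0.3, -0.8]
grip_width: 0.06
grasp_force: 10.0
```

>>> jog_arm(
  motion=[
    [[0.9, -0.15, 0.15, 0, 0, 0.01, 1], [0.9, -0.15, 0.15, 0, 0, 0.01, 1], [0.9, -0.15, 0.15, 0, 0, 0.01, 1], [0.9, -0.15, 0.15, 0, 0, 0.01, 1], [0.9, -0.15, 0.15, 0, 0, 0.01, 1]],
  ],
)

```text
time_s: 14.95
tool_pos: [0.4284, 0.3047, 0.1676]
tool_rot: [-180.0, 0.1, 92.3]
force: [0.1, 0.5, -0.6]
grip_width: 0.0596
grasp_force: 10.0
```

```bash
python3 -c "
from h import *
plan((432,306.3,80,92.3),(432,306.3,42,92.3),(432,306.3,37.5,92.3))
shot('wrist','w6')"
```

```text
at [428.4 304.7 167.6] [-1.7998e+02  8.0000e-02  9.2290e+01]
[0.014 0.037 0.876] turn z -0.0 rows 2
[ 0.   -0.    0.38] turn z -0.0 rows 1
[ 0.    -0.     0.045] turn z -0.0 rows 1
```

View pics/w6.png

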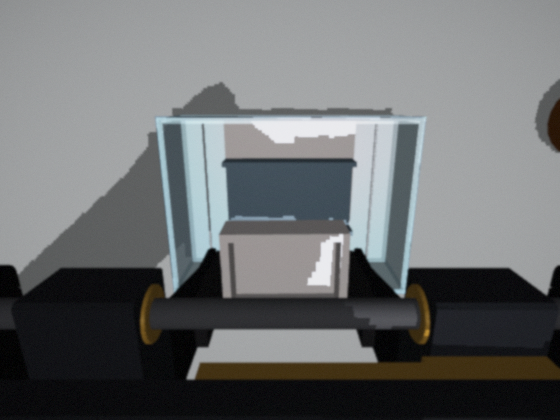

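Held short tray hangs centred (220–350) over the long tray (223–356); the long tray's far wall shows at row ~160.

```bash
python3 -c "
from h import *
cam=campose('wrist',env.get_obs())
print(cast(cam,[(289,159),(223,159),(356,159),(289,166)],.037))"
```

```text
[[0.43071643 0.34242686]
 [0.37705419 0.34029802]
 [0.48516286 0.34458682]
 [0.43096464 0.33669078]]
```

>>> jog_arm(
  motion=[
    [[0.014, 0.037, 0.3, 0, 0, 0, 1], [0.014, 0.037, 0.6, 0, 0, 0, 1], [0.014, 0.037, 0.88, 0, 0, 0, 1], [0.014, 0.037, 0.88, 0, 0, 0, 1]],
  ],
)

```text
time_s: 15.4
tool_pos: [0.4297, 0.3044, 0.0766]
tool_rot: [-179.6, 0.2, 92.3]
force: [-0.0, -0.7, -1.0]
grip_width: 0.06
grasp_force: 10.0
```

>>> jog_arm(
  motion=[
    [[0.02, 0.01, 0.15, 0, 0, 0, 1], [0.02, 0.01, 0.3, 0, 0, 0, 1], [0.02, 0.01, 0.34, 0, 0, 0, 1], [0.02, 0.01, 0.34, 0, 0, 0, 1], [0.02, 0.01, 0.34, 0, 0, 0, 1]],
  ],
)

```text
time_s: 15.9
tool_pos: [0.4325, 0.3104, 0.0465]
tool_rot: [180.0, -0.0, 92.4]
force: [-0.9, 0.1, -0.3]
grip_width: 0.0598
grasp_force: 10.0
```

>>> jog_arm(
  motion=[
    [[-0.025, 0, 0.03, 0, 0, 0, 1], [-0.025, 0, 0.06, 0, 0, 0, 1], [-0.025, 0, 0.085, 0, 0, 0, 1], [-0.025, 0, 0.09, 0, 0, 0, 1], [-0.025, 0, 0.09, 0, 0, 0, 1]],
  ],
)

```text
time_s: 16.4
tool_pos: [0.4325, 0.3074, 0.0375]
tool_rot: [180.0, 0.0, 92.4]
force: [-1.3, -2.3, 4.8]
grip_width: 0.0598
grasp_force: 10.0
```

>>> jog_arm(
  motion=[
    [[0, 0, 0, 0, 0, 0, 0.15], [0, 0, 0, 0, 0, 0, 0.15], [0, 0, 0, 0, 0, 0, 0.15], [0, 0, 0, 0, 0, 0, 0.15]],
  ],
)

```text
time_s: 16.8
tool_pos: [0.4322, 0.3076, 0.0368]
tool_rot: [-180.0, 0.0, 92.4]
force: [0.8, -0.3, -0.3]
grip_width: 0.0735
grasp_force: 0.0
```

>>> jog_arm(
  motion=[
    [[0, 0, -0.2, 0, 0, 0, 0.15], [0, 0, -0.6, 0, 0, 0, 0.15], [0, 0, -1, 0, 0, 0, 0.15], [0, 0, -1, 0, 0, 0, 0.15]],
  ],
)

```text
time_s: 17.2
tool_pos: [0.4351, 0.3102, 0.1423]
tool_rot: [179.5, -0.2, 92.4]
force: [-0.1, 0.7, 0.6]
grip_width: 0.0739
grasp_force: 0.0
```

>>> jog_arm(
  motion=[
    [[-1, 0, -1, 0, 0, 0, 0], [-1, 0, -1, 0, 0, 0, 0], [-1, 0, -1, 0, 0, 0, 0], [-1, 0, -1, 0, 0, 0, 0], [-1, 0, -1, 0, 0, 0, 0]],
  ],
)

```text
time_s: 17.7
tool_pos: [0.4368, 0.2073, 0.237]
tool_rot: [179.9, 0.0, 92.3]
force: [-0.2, -0.3, -0.8]
grip_width: 0.0868
grasp_force: 0.0
```

```bash
python3 -c "
from h import *
shot('wrist','w7')
plan((560,80,235,60),(630,-112,200,50))"
```

```text
at [435.9 208.1 236.2] [-179.95    0.     92.4 ]
[-0.666  0.593  0.006] turn z 0.09 rows 2
[-0.474  0.755  0.006] turn z 0.09 rows 2
[-0.656  0.783  0.175] turn z 0.0278 rows 3
[-0.586  0.837  0.175] turn z 0.0278 rows 3
```

View pics/w7.png

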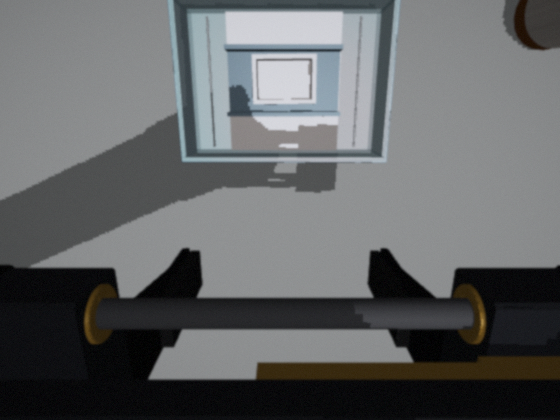

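Short tray (251–317, 53–104) sits centred in the long tray (228–340, 45–114), level.

```bash
python3 -c "
from h import *
cam=campose('wrist',env.get_obs())
c=cast(cam,[(251,54),(317,53),(315,103),(253,104)],.039)*1000;print(c.round(1),c.mean(0))
print(cast(campose('top'),[(320.5,200)],.036))
im=cv2.imread('pics/top0.png')[:,:,::-1].copy();print(rect(campose('top'),cv2.cvtColor(im,cv2.COLOR_RGB2GRAY)<105,.03,(305,180,335,220)))
plan((560,80,225,130),(680,-120,180,160))
"
```

```text
[[399.5 331. ]
 [460.3 334.4]
 [461.4 290.4]
 [402.  287. ]] [430.79133153 310.69417099]
[[ 0.66931042 -0.12062798]]
(array([ 669.9, -118.7,   45.8,   14.4,  -18.6]), (315, 192, 11, 17))
at [435.9 208.1 236.2] [-179.95    0.     92.4 ]
[-0.666  0.593  0.056] turn z -0.1044 rows 3
[-0.821  0.347  0.056] turn z -0.1044 rows 3
[-0.768 -0.122  0.15 ] turn z -0.0556 rows 2
[-0.735 -0.254  0.15 ] turn z -0.0556 rows 2
[-0.68  -0.377  0.15 ] turn z -0.0556 rows 2
```

>>> jog_arm(
  motion=[
    [[-0.67, 0.59, 0.05, 0, 0, -0.105, 0], [-0.67, 0.59, 0.05, 0, 0, -0.105, 0], [-0.67, 0.59, 0.05, 0, 0, -0.105, 0]],
  ],
)

```text
time_s: 18.05
tool_pos: [0.5003, 0.1389, 0.2292]
tool_rot: [-179.8, -0.0, 111.2]
force: [-0.2, -0.1, 0.1]
grip_width: 0.087
grasp_force: 0.0
```

>>> jog_arm(
  motion=[
    [[-0.82, 0.35, 0.05, 0, 0, -0.105, 0], [-0.82, 0.35, 0.05, 0, 0, -0.105, 0], [-0.82, 0.35, 0.05, 0, 0, -0.105, 0]],
  ],
)

```text
time_s: 18.35
tool_pos: [0.5626, 0.0752, 0.2239]
tool_rot: [-179.8, -0.1, 130.0]
force: [-0.1, 0.3, -0.1]
grip_width: 0.0869
grasp_force: 0.0
```

>>> jog_arm(
  motion=[
    [[-0.77, -0.12, 0.15, 0, 0, -0.06, 0], [-0.77, -0.12, 0.15, 0, 0, -0.06, 0], [-0.77, -0.12, 0.15, 0, 0, -0.06, 0]],
  ],
)

```text
time_s: 18.65
tool_pos: [0.6013, 0.0093, 0.2085]
tool_rot: [-179.8, -0.2, 140.7]
force: [0.4, -1.7, 0.1]
grip_width: 0.0868
grasp_force: 0.0
```

>>> jog_arm(
  motion=[
    [[-0.74, -0.25, 0.15, 0, 0, -0.055, 0], [-0.74, -0.25, 0.15, 0, 0, -0.055, 0], [-0.74, -0.25, 0.15, 0, 0, -0.055, 0]],
  ],
)

```text
time_s: 18.95
tool_pos: [0.643, -0.0561, 0.1938]
tool_rot: [-179.9, -0.2, 150.6]
force: [0.1, -1.0, -0.8]
grip_width: 0.0872
grasp_force: 0.0
```

>>> jog_arm(
  motion=[
    [[-0.68, -0.38, 0.15, 0, 0, -0.055, 0], [-0.68, -0.38, 0.15, 0, 0, -0.055, 0], [-0.68, -0.38, 0.15, 0, 0, -0.055, 0], [-0.68, -0.38, 0.15, 0, 0, -0.055, 0], [-0.68, -0.38, 0.15, 0, 0, -0.055, 0]],
  ],
)

```text
time_s: 19.45
tool_pos: [0.6835, -0.1154, 0.182]
tool_rot: [179.9, -0.1, 161.0]
force: [0.7, 0.4, -1.5]
grip_width: 0.0872
grasp_force: 0.0
```

```bash
python3 -c "
from h import *
im,d,cam,obs=shot('wrist','w8')
print(obs['qpos'].round(0))
g=cv2.cvtColor(im,cv2.COLOR_RGB2GRAY)
for t in (50,60,70): print(rect(cam,g<t,.036,(180,60,390,240)))
plan((669.5,-119,34,161.4))"
```

```text
[ 33.  30. -37.  79.  18.  77.  67.]
(array([ 666.3, -119.2,   39.4,   11.3,  -19.2]), (267, 160, 14, 45))
(array([ 667.2, -119.6,   43. ,   11.4,  -19.2]), (267, 159, 14, 49))
(array([ 667.7, -119.4,   44.1,   12.1,  -19.9]), (267, 159, 15, 50))
at [ 683.6 -115.7  182.4] [ 1.7992e+02 -3.0000e-02  1.6098e+02]
[ 0.061 -0.038  0.742] turn z -0.0012 rows 2
[ 0.061 -0.038  0.742] turn z -0.0012 rows 2
```

View pics/w8.png

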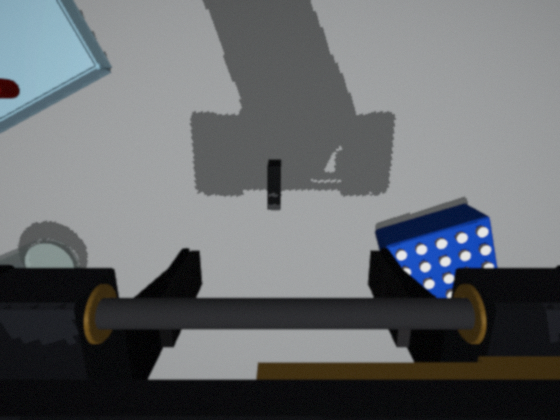

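Comb top at (267–281, 160–208), vertical in the image; rack starts ~100 px right, beaker left, both clear of the fingers.

>>> jog_arm(
  motion=[
    [[0.145, -0.09, 0.9, 0, 0, 0, 0.4], [0.145, -0.09, 0.9, 0, 0, 0, 0.4], [0.145, -0.09, 0.9, 0, 0, 0, 0.4], [0.145, -0.09, 0.9, 0, 0, 0, 0.4]],
  ],
)

```text
time_s: 19.9
tool_pos: [0.6673, -0.1218, 0.093]
tool_rot: [180.0, -0.0, 160.9]
force: [0.8, -0.0, 1.1]
grip_width: 0.0628
grasp_force: 0.0
```

>>> jog_arm(
  motion=[
    [[0, 0, 0.3, 0, 0, 0, 0.4], [0, 0, 0.5, 0, 0, 0, 0.4], [0, 0, 0.585, 0, 0, 0, 0.4], [0, 0, 0.585, 0, 0, 0, 0.4]],
  ],
)

```text
time_s: 20.3
tool_pos: [0.6682, -0.1225, 0.0348]
tool_rot: [180.0, 0.1, 160.8]
force: [-0.7, -0.8, -0.1]
grip_width: 0.0526
grasp_force: 0.0
```

```bash
python3 -c "
from h import *
plan((667.5,-119.5,34,160.5))"
```

```text
at [ 668.2 -122.5   34.8] [1.7997e+02 8.0000e-02 1.6081e+02]
[0.017 0.026 0.008] turn z 0.0017 rows 1
```

>>> jog_arm(
  motion=[
    [[0.015, 0.025, 0.01, 0, 0, 0, 0.4], [0.015, 0.025, 0.01, 0, 0, 0, 0.4], [0.015, 0.025, 0.01, 0, 0, 0, 0.7], [0.015, 0.025, 0.01, 0, 0, 0, 0.8], [0.015, 0.025, 0.01, 0, 0, 0, 0.8]],
  ],
)

```text
time_s: 20.8
tool_pos: [0.6667, -0.1204, 0.0329]
tool_rot: [-180.0, 0.0, 160.8]
force: [0.6, 0.5, 0.3]
grip_width: 0.0356
grasp_force: 0.0
```

>>> jog_arm(
  motion=[
    [[0, 0, 0, 0, 0, 0, 1], [0, 0, 0, 0, 0, 0, 1], [0, 0, 0, 0, 0, 0, 1], [0, 0, 0, 0, 0, 0, 1], [0, 0, 0, 0, 0, 0, 1]],
  ],
  grip_force=10,
)

```text
time_s: 21.3
tool_pos: [0.6665, -0.1203, 0.0325]
tool_rot: [-180.0, -0.0, 160.8]
force: [0.4, 0.6, 0.2]
grip_width: 0.0119
grasp_force: 10.0
```

>>> jog_arm(
  motion=[
    [[0, 0, -0.1, 0, 0, 0, 1], [0, 0, -0.5, 0, 0, 0, 1], [0, 0, -1, 0, 0, 0, 1], [0, 0, -1, 0, 0, 0, 1], [0, 0, -1, 0, 0, 0, 1]],
  ],
)

```text
time_s: 21.8
tool_pos: [0.6679, -0.1202, 0.1353]
tool_rot: [180.0, 0.3, 160.8]
force: [0.5, -0.7, -0.7]
grip_width: 0.0114
grasp_force: 10.0
```

```bash
python3 -c "
from h import *
plan((431,310,190,182.3))"
```

```text
at [ 667.9 -120.2  135.3] [179.98   0.25 160.79]
[ 0.73   0.657 -0.109] turn z -0.0239 rows 2
[ 0.679  0.71  -0.109] turn z -0.0239 rows 2
[ 0.624  0.759 -0.109] turn z -0.0239 rows 2
[ 0.565  0.803 -0.109] turn z -0.0239 rows 2
[ 0.503  0.843 -0.109] turn z -0.0239 rows 2
```

>>> jog_arm(
  motion=[
    [[0.73, 0.66, -0.3, 0, 0, -0.024, 1], [0.73, 0.66, -0.3, 0, 0, -0.024, 1], [0.73, 0.66, -0.3, 0, 0, -0.024, 1]],
  ],
)

```text
time_s: 22.1
tool_pos: [0.6171, -0.0251, 0.1638]
tool_rot: [179.8, -0.1, 165.7]
force: [0.4, 0.9, -0.7]
grip_width: 0.0117
grasp_force: 10.0
```

>>> jog_arm(
  motion=[
    [[0.68, 0.71, -0.25, 0, 0, -0.024, 1], [0.68, 0.71, -0.25, 0, 0, -0.024, 1], [0.68, 0.71, -0.25, 0, 0, -0.024, 1]],
  ],
)

```text
time_s: 22.4
tool_pos: [0.569, 0.0607, 0.1888]
tool_rot: [179.8, -0.0, 170.1]
force: [1.3, 0.8, -0.6]
grip_width: 0.0116
grasp_force: 10.0
```

>>> jog_arm(
  motion=[
    [[0.62, 0.76, 0, 0, 0, -0.024, 1], [0.62, 0.76, 0, 0, 0, -0.024, 1], [0.62, 0.76, 0, 0, 0, -0.024, 1]],
  ],
)

```text
time_s: 22.7
tool_pos: [0.5205, 0.1459, 0.1872]
tool_rot: [179.9, -0.1, 174.4]
force: [-0.5, -0.6, 0.7]
grip_width: 0.0119
grasp_force: 10.0
```

>>> jog_arm(
  motion=[
    [[0.565, 0.8, 0, 0, 0, -0.024, 1], [0.565, 0.8, 0, 0, 0, -0.024, 1], [0.565, 0.8, 0, 0, 0, -0.024, 1]],
  ],
)

```text
time_s: 23.0
tool_pos: [0.4727, 0.2309, 0.1874]
tool_rot: [179.9, -0.1, 178.7]
force: [0.3, -0.1, -0.2]
grip_width: 0.0122
grasp_force: 10.0
```

>>> jog_arm(
  motion=[
    [[0.5, 0.84, 0, 0, 0, -0.024, 1], [0.5, 0.84, 0, 0, 0, -0.024, 1], [0.5, 0.84, 0, 0, 0, -0.024, 1], [0.5, 0.84, 0, 0, 0, -0.024, 1], [0.5, 0.84, 0, 0, 0, -0.024, 1]],
  ],
)

```text
time_s: 23.5
tool_pos: [0.4309, 0.3082, 0.1869]
tool_rot: [-179.9, -0.0, -177.7]
force: [-0.3, 0.8, -0.8]
grip_width: 0.0121
grasp_force: 10.0
```

```bash
python3 -c "
from h import *
shot('wrist','w9')
print(env.get_obs()['qpos'].round(0))
plan((431,310,100,182.3),(431,310,60,182.3))"
```

```text
[ 13.  12. -57. 102.  11.  71.  46.]
at [431.2 307.9 186.9] [-1.7994e+02 -4.0000e-02 -1.7775e+02]
[0.001 0.021 0.869] turn z -0.0003 rows 2
[ 0.  -0.   0.4] turn z -0.0 rows 1
```

View pics/w9.png

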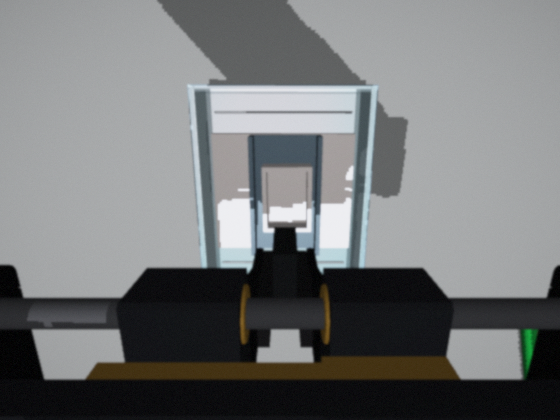

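Held comb (col ~285) points down into the short tray (262–314, from row 166), nicely aligned.

```bash
python3 -c "
from h import *
cam=campose('wrist',env.get_obs())
print(cast(cam,[(262,166),(314,166)],.039), cast(cam,[(250,136),(321,136)],.037))"
```

```text
[[0.40294156 0.28719263]
 [0.40113344 0.33229838]] [[0.3779517  0.27632467]
 [0.37554333 0.33677178]]
```

>>> jog_arm(
  motion=[
    [[0, 0.02, 0.3, 0, 0, 0, 1], [0, 0.02, 0.6, 0, 0, 0, 1], [0, 0.02, 0.87, 0, 0, 0, 1], [0, 0.02, 0.87, 0, 0, 0, 1], [0, 0.02, 0.87, 0, 0, 0, 1]],
  ],
)

```text
time_s: 24.05
tool_pos: [0.4308, 0.3108, 0.1007]
tool_rot: [-180.0, -0.0, -177.7]
force: [-0.2, 0.7, 0.1]
grip_width: 0.0117
grasp_force: 10.0
```

>>> jog_arm(
  motion=[
    [[-0.01, 0, 0.15, 0, 0, 0, 1], [-0.01, 0, 0.3, 0, 0, 0, 1], [-0.01, 0, 0.4, 0, 0, 0, 1], [-0.01, 0, 0.4, 0, 0, 0, 1], [-0.01, 0, 0.4, 0, 0, 0, 1]],
  ],
)

```text
time_s: 24.55
tool_pos: [0.4309, 0.3118, 0.0603]
tool_rot: [-180.0, -0.0, -177.6]
force: [0.7, 0.6, 0.1]
grip_width: 0.0119
grasp_force: 10.0
```

>>> jog_arm(
  motion=[
    [[0, 0, 0.02, 0, 0, 0, 1], [0, 0, 0.035, 0, 0, 0, 1], [0, 0, 0.045, 0, 0, 0, 1], [0, 0, 0.045, 0, 0, 0, 1]],
  ],
)

```text
time_s: 24.95
tool_pos: [0.4312, 0.3116, 0.056]
tool_rot: [-180.0, 0.0, -177.6]
force: [-0.2, 0.5, -0.4]
grip_width: 0.012
grasp_force: 10.0
```

>>> jog_arm(
  motion=[
    [[0, 0, 0.008, 0, 0, 0, 1], [0, 0, 0.012, 0, 0, 0, 1], [0, 0, 0.012, 0, 0, 0, 1]],
  ],
)

```text
time_s: 25.25
tool_pos: [0.4313, 0.3117, 0.0554]
tool_rot: [-180.0, 0.0, -177.6]
force: [-1.6, -1.9, 5.7]
grip_width: 0.0117
grasp_force: 10.0
```

>>> jog_arm(
  motion=[
    [[0, 0, 0, 0, 0, 0, 0.8], [0, 0, 0, 0, 0, 0, 0.7], [0, 0, 0, 0, 0, 0, 0.6], [0, 0, 0, 0, 0, 0, 0.6], [0, 0, 0, 0, 0, 0, 0.6]],
  ],
)

```text
time_s: 25.75
tool_pos: [0.4312, 0.3116, 0.0547]
tool_rot: [-180.0, -0.0, -177.6]
force: [-0.5, 0.8, 0.7]
grip_width: 0.0331
grasp_force: 0.0
```

>>> jog_arm(
  motion=[
    [[0, 0, -0.2, 0, 0, 0, 0.6], [0, 0, -0.6, 0, 0, 0, 0.6], [0, 0, -1, 0, 0, 0, 0.6], [0, 0, -1, 0, 0, 0, 0.6]],
  ],
)

```text
time_s: 26.15
tool_pos: [0.4337, 0.3142, 0.16]
tool_rot: [179.8, 0.5, -177.6]
force: [0.3, 1.2, 0.1]
grip_width: 0.0349
grasp_force: 0.0
```

>>> jog_arm(
  motion=[
    [[-0.9, 0, -1, 0, 0, 0, 0], [-0.9, 0, -1, 0, 0, 0, 0], [-0.9, 0, -1, 0, 0, 0, 0], [-0.9, 0, -1, 0, 0, 0, 0], [-0.9, 0, -1, 0, 0, 0, 0]],
  ],
)

```text
time_s: 26.65
tool_pos: [0.5208, 0.3156, 0.254]
tool_rot: [180.0, -0.1, -177.6]
force: [-0.4, -0.4, -0.8]
grip_width: 0.0668
grasp_force: 0.0
```

```bash
python3 -c "
from h import *
shot('wrist','w10')
print(env.get_obs()['qpos'].round(0))"
```

```text
[  9.  21. -54.  86.  17.  82.  46.]
```

View pics/w10.png

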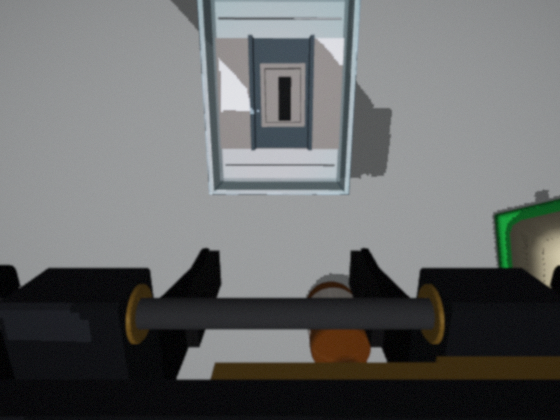

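Comb stands upright in the short tray (278–292, 76–121). Now to the lid, watching joint 7.

```bash
python3 -c "
from h import *
plan((510,-300,250,186.5))"
```

```text
at [519.8 315.5 253.3] [-1.7996e+02 -1.4000e-01 -1.7756e+02]
[ 0.051 -0.878  0.005] turn z -0.0032 rows 2
[ 0.06  -0.877  0.005] turn z -0.0032 rows 2
[ 0.069 -0.877  0.005] turn z -0.0032 rows 2
[ 0.078 -0.876  0.005] turn z -0.0032 rows 2
[ 0.087 -0.875  0.005] turn z -0.0032 rows 2
[ 0.096 -0.874  0.005] turn z -0.0032 rows 2
[ 0.105 -0.873  0.005] turn z -0.0032 rows 2
```

>>> jog_arm(
  motion=[
    [[-0.3, -0.88, 0, 0, 0, 0, 0], [-0.3, -0.88, 0, 0, 0, 0, 0], [-0.3, -0.88, 0, 0, 0, 0, 0]],
  ],
)

```text
time_s: 27.0
tool_pos: [0.5568, 0.2204, 0.2523]
tool_rot: [-179.6, -0.1, -178.2]
force: [0.3, -0.4, -0.8]
grip_width: 0.0857
grasp_force: 0.0
```

>>> jog_arm(
  motion=[
    [[-0.2, -0.88, 0, 0, 0, 0, 0], [-0.2, -0.88, 0, 0, 0, 0, 0], [-0.2, -0.88, 0, 0, 0, 0, 0]],
  ],
)

```text
time_s: 27.3
tool_pos: [0.5792, 0.1336, 0.2525]
tool_rot: [-179.7, -0.2, -178.2]
force: [1.2, -0.7, 0.7]
grip_width: 0.0869
grasp_force: 0.0
```

>>> jog_arm(
  motion=[
    [[0, -0.88, 0, 0, 0, 0, 0], [0, -0.88, 0, 0, 0, 0, 0], [0, -0.88, 0, 0, 0, 0, 0]],
  ],
)

```text
time_s: 27.6
tool_pos: [0.5814, 0.0466, 0.2528]
tool_rot: [-179.7, -0.2, -178.1]
force: [0.6, -1.1, -1.0]
grip_width: 0.0868
grasp_force: 0.0
```

>>> jog_arm(
  motion=[
    [[0, -0.88, 0, 0, 0, 0, 0], [0, -0.88, 0, 0, 0, 0, 0], [0, -0.88, 0, 0, 0, 0, 0]],
  ],
)

```text
time_s: 27.9
tool_pos: [0.5847, -0.041, 0.2529]
tool_rot: [-179.8, -0.2, -178.1]
force: [-0.1, -0.4, -1.1]
grip_width: 0.0873
grasp_force: 0.0
```

```bash
python3 -c "
from h import *
print(env.get_obs()['qpos'].round(0))
plan((505,-300,235,186.5))"
```

```text
[ 41.  16. -48.  90.  12.  80.  84.]
at [584.7 -41.  252.9] [-179.8    -0.19 -178.14]
[ 0.293 -0.854  0.06 ] turn z -0.0086 rows 2
[ 0.316 -0.846  0.06 ] turn z -0.0086 rows 2
[ 0.339 -0.837  0.06 ] turn z -0.0086 rows 2
```

>>> jog_arm(
  motion=[
    [[0.29, -0.85, 0.06, 0, 0, -0.009, 0], [0.29, -0.85, 0.06, 0, 0, -0.009, 0], [0.29, -0.85, 0.06, 0, 0, -0.009, 0]],
  ],
)

```text
time_s: 28.2
tool_pos: [0.5574, -0.1264, 0.2467]
tool_rot: [-179.8, -0.3, -176.5]
force: [-0.4, -1.3, -0.6]
grip_width: 0.0871
grasp_force: 0.0
```

>>> jog_arm(
  motion=[
    [[0.32, -0.85, 0.06, 0, 0, -0.009, 0], [0.32, -0.85, 0.06, 0, 0, -0.009, 0], [0.32, -0.85, 0.06, 0, 0, -0.009, 0]],
  ],
)

```text
time_s: 28.5
tool_pos: [0.5311, -0.2131, 0.2408]
tool_rot: [-179.9, -0.3, -174.9]
force: [-1.2, 0.8, 0.8]
grip_width: 0.0872
grasp_force: 0.0
```

>>> jog_arm(
  motion=[
    [[0.34, -0.84, 0.06, 0, 0, -0.009, 0], [0.34, -0.84, 0.06, 0, 0, -0.009, 0], [0.34, -0.84, 0.06, 0, 0, -0.009, 0], [0.34, -0.84, 0.06, 0, 0, -0.009, 0], [0.34, -0.84, 0.06, 0, 0, -0.009, 0]],
  ],
)

```text
time_s: 29.0
tool_pos: [0.5096, -0.2913, 0.2366]
tool_rot: [179.9, 0.0, -172.6]
force: [0.0, 0.3, 0.2]
grip_width: 0.087
grasp_force: 0.0
```

```bash
python3 -c "
from h import *
im,d,cam,obs=shot('wrist','w11')
print(obs['qpos'].round(0))
hsv=cv2.cvtColor(im,cv2.COLOR_RGB2HSV)
print('handle',rect(cam,hsv[...,2]<60,.046,(200,40,380,240)))
print('lid',rect(cam,(hsv[...,1]>25),.0,(100,0,460,245)))
plan((437.5,-312,34,186.5))"
```

```text
[ 62.  15. -41.  91.  10.  78. 117.]
handle (array([ 434.6, -315. ,   67. ,   12.1,    7. ]), (263, 69, 14, 75))
lid (array([ 437.4, -314.7,  209.6,  165.2,    6.5]), (189, 0, 167, 205))
at [ 509.7 -291.3  236.8] [ 1.7995e+02  1.0000e-02 -1.7254e+02]
[ 0.248 -0.037  0.676] turn z 0.0018 rows 2
[ 0.247 -0.038  0.676] turn z 0.0018 rows 2
[ 0.247 -0.04   0.676] turn z 0.0018 rows 2
```

View pics/w11.png

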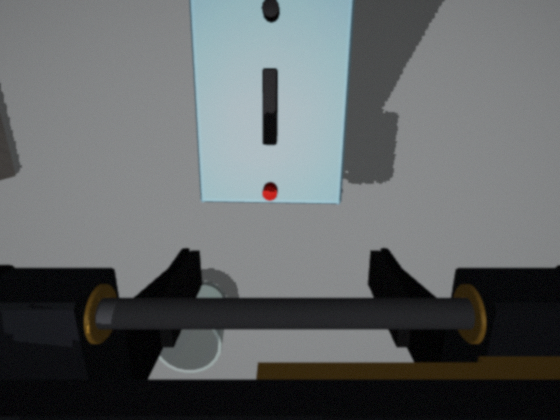

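Lid: handle at (263–277, 69–143), red post (270,191), black post (270,10), near edge at row 203; aligned within about half a degree with the tool.

>>> jog_arm(
  motion=[
    [[0.76, -0.14, 0.8, 0, 0, 0.0025, 0.4], [0.76, -0.14, 0.8, 0, 0, 0.0025, 0.4], [0.76, -0.14, 0.8, 0, 0, 0.0025, 0.4], [0.76, -0.14, 0.8, 0, 0, 0.0025, 0.4]],
  ],
)

```text
time_s: 29.45
tool_pos: [0.4335, -0.3167, 0.1554]
tool_rot: [179.9, -0.2, -173.2]
force: [-0.2, -0.4, 0.2]
grip_width: 0.0627
grasp_force: 0.0
```

>>> jog_arm(
  motion=[
    [[0, 0, 0.5, 0, 0, 0, 0.4], [0, 0, 0.7, 0, 0, 0, 0.4], [0, 0, 0.7, 0, 0, 0, 0.4], [0, 0, 0.7, 0, 0, 0, 0.4]],
  ],
)

```text
time_s: 29.85
tool_pos: [0.4377, -0.3171, 0.0886]
tool_rot: [-179.9, 0.2, -173.1]
force: [-0.4, -0.3, 0.7]
grip_width: 0.0524
grasp_force: 0.0
```

```bash
python3 -c "
from h import *
im,d,cam,obs=shot('wrist','w12')
print(obs['qpos'].round(0))
hsv=cv2.cvtColor(im,cv2.COLOR_RGB2HSV)
print('handle',rect(cam,hsv[...,2]<60,.046,(255,100,325,250)))
plan((435.5,-314.8,36,187))"
```

```text
[ 67.  16. -38. 108.  11.  60. 121.]
handle (array([ 418.2, -316.7,   44.9,   12.7,    6.6]), (278, 176, 23, 74))
at [ 437.8 -317.7   89.1] [-179.87    0.19 -173.1 ]
[0.019 0.032 0.531] turn z -0.0005 rows 2
```

View pics/w12.png

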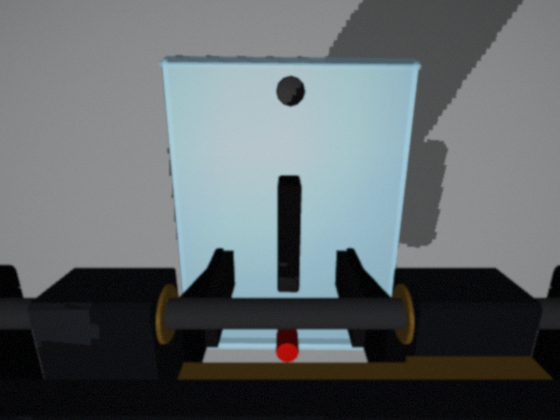

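```bash
python3 -c "
from h import *
cam=campose('wrist',env.get_obs())
print(cast(cam,[(289.5,176),(289.5,291)],.046),cast(cam,[(290,80)],.04),cast(cam,[(165,62),(418,65)],.018),cast(cam,[(163,60),(420,64)],.0))"
```

```text
[[ 0.39617041 -0.31970812]
 [ 0.46932757 -0.31052073]] [[ 0.3451531  -0.32578523]] [[ 0.34287975 -0.40029238]
 [ 0.32656222 -0.25165304]] [[ 0.3407387  -0.40759933]
 [ 0.32338991 -0.24441247]]
```

Lid plate corners (165,62), (418,65), handle rows 176–291 between the fingers; all give the lid's centre at about (434.5, −314.7).

>>> jog_arm(
  motion=[
    [[0.03, 0.033, 0.3, 0, 0, 0, 0.4], [0.03, 0.033, 0.53, 0, 0, 0, 0.4], [0.03, 0.033, 0.53, 0, 0, 0, 0.4], [0.03, 0.033, 0.53, 0, 0, 0, 0.4]],
  ],
)

```text
time_s: 30.3
tool_pos: [0.4331, -0.3153, 0.0357]
tool_rot: [-179.9, 0.1, -173.2]
force: [-0.4, 0.2, 0.0]
grip_width: 0.0523
grasp_force: 0.0
```

>>> jog_arm(
  motion=[
    [[0, 0, 0, 0, 0, 0, 0.7], [0, 0, 0, 0, 0, 0, 0.75], [0, 0, 0, 0, 0, 0, 0.75], [0, 0, 0, 0, 0, 0, 1], [0, 0, 0, 0, 0, 0, 1]],
  ],
  grip_force=40,
)

```text
time_s: 30.8
tool_pos: [0.4317, -0.3149, 0.034]
tool_rot: [-180.0, 0.0, -173.2]
force: [-0.1, 1.1, 0.1]
grip_width: 0.0199
grasp_force: 0.0
```

>>> jog_arm(
  motion=[
    [[0, 0, 0, 0, 0, 0, 1], [0, 0, 0, 0, 0, 0, 1], [0, 0, 0, 0, 0, 0, 1]],
  ],
)

```text
time_s: 31.1
tool_pos: [0.4317, -0.315, 0.0339]
tool_rot: [-180.0, 0.0, -173.2]
force: [-0.9, 0.0, 0.8]
grip_width: 0.0136
grasp_force: 40.0
```

>>> jog_arm(
  motion=[
    [[0, 0, -0.1, 0, 0, 0, 1], [0, 0, -0.4, 0, 0, 0, 1], [0, 0, -0.8, 0, 0, 0, 1], [0, 0, -0.8, 0, 0, 0, 1]],
  ],
)

```text
time_s: 31.5
tool_pos: [0.435, -0.3165, 0.1192]
tool_rot: [-179.6, 0.4, -173.2]
force: [1.2, -1.1, -2.8]
grip_width: 0.0139
grasp_force: 40.0
```

```bash
python3 -c "
from h import *
im=cv2.imread('pics/w10.png')[:,:,::-1].copy()
cam=campose('wrist',dict(tool_pos=np.array([.5202,.3156,.2535]),tool_rot=[-179.96,-.14,-177.57]))
hsv=cv2.cvtColor(im,cv2.COLOR_RGB2HSV)
m=((hsv[...,1]>22)).astype(np.uint8)
L=[(np.argmax(m[r,180:260])+180,r) for r in range(15,180,5)]
Rr=[(362-np.argmax(m[r,300:363][::-1])+1,r) for r in range(15,180,5)]
B=[(c,200-np.argmax(m[150:201,c][::-1])+1) for c in range(217,345,5)]
for n,e in zip('LRB',(L,Rr,B)):
  p=(cast(cam,np.array(e)-.5,.064)*1000).astype(np.float32)
  f=cv2.fitLine(p,cv2.DIST_HUBER,0,.01,.01).ravel()
  print(n,f[2:].round(1),np.degrees(np.arctan(f[1]/f[0])).round(2))
plan((515,-100,200,185),(500,100,200,183),(428.7,306.6,190,182.4))
print(env.get_obs()['qpos'].round(0))
"
```

```text
L [435.6 235.2] 2.7
R [429.9 377.5] 2.42
B [527.3 302.1] -88.1
at [ 435.  -316.5  119.2] [-179.6     0.35 -173.16]
[-0.351  0.685 -0.269] turn z 0.0034 rows 2
[-0.343  0.689 -0.269] turn z 0.0034 rows 2
[-0.336  0.692 -0.269] turn z 0.0034 rows 2
[-0.008  0.668  0.   ] turn z 0.0037 rows 2
[-0.001  0.669  0.   ] turn z 0.0037 rows 2
[0.007 0.668 0.   ] turn z 0.0037 rows 2
[0.201 0.7   0.033] turn z 0.0011 rows 2
[0.204 0.699 0.033] turn z 0.0011 rows 2
[0.206 0.699 0.033] turn z 0.0011 rows 2
[ 68.  13. -39. 107.   9.  63. 123.]
```

The second view confirms the tank at (431.4, 306.4), 2.4°. Carrying the lid over.

>>> jog_arm(
  motion=[
    [[-0.35, 0.69, -0.4, 0, 0, 0.0035, 1], [-0.35, 0.69, -0.4, 0, 0, 0.0035, 1], [-0.35, 0.69, -0.4, 0, 0, 0.0035, 1]],
  ],
)

```text
time_s: 31.8
tool_pos: [0.4617, -0.2365, 0.156]
tool_rot: [-180.0, 0.2, -173.3]
force: [0.3, 0.6, -2.6]
grip_width: 0.0139
grasp_force: 40.0
```

>>> jog_arm(
  motion=[
    [[-0.35, 0.69, -0.4, 0, 0, 0.0035, 1], [-0.35, 0.69, -0.4, 0, 0, 0.0035, 1], [-0.35, 0.69, -0.4, 0, 0, 0.0035, 1]],
  ],
)

```text
time_s: 32.1
tool_pos: [0.4887, -0.164, 0.1959]
tool_rot: [180.0, 0.3, -174.0]
force: [1.3, -0.2, -2.9]
grip_width: 0.0136
grasp_force: 40.0
```

>>> jog_arm(
  motion=[
    [[-0.33, 0.69, 0, 0, 0, 0.0035, 1], [-0.33, 0.69, 0, 0, 0, 0.0035, 1], [-0.33, 0.69, 0, 0, 0, 0.0035, 1]],
  ],
)

```text
time_s: 32.4
tool_pos: [0.5124, -0.0928, 0.1933]
tool_rot: [179.9, 0.0, -174.6]
force: [0.4, 1.0, -3.4]
grip_width: 0.0137
grasp_force: 40.0
```

>>> jog_arm(
  motion=[
    [[0, 0.67, 0, 0, 0, 0.0035, 1], [0, 0.67, 0, 0, 0, 0.0035, 1], [0, 0.67, 0, 0, 0, 0.0035, 1]],
  ],
)

```text
time_s: 32.7
tool_pos: [0.5052, -0.0282, 0.1932]
tool_rot: [180.0, -0.1, -175.4]
force: [0.3, -0.2, -2.5]
grip_width: 0.0139
grasp_force: 40.0
```

>>> jog_arm(
  motion=[
    [[0, 0.67, 0, 0, 0, 0.0035, 1], [0, 0.67, 0, 0, 0, 0.0035, 1], [0, 0.67, 0, 0, 0, 0.0035, 1]],
  ],
)

```text
time_s: 33.0
tool_pos: [0.5005, 0.0376, 0.1935]
tool_rot: [180.0, -0.0, -176.1]
force: [1.2, 0.3, -3.4]
grip_width: 0.0137
grasp_force: 40.0
```

>>> jog_arm(
  motion=[
    [[0, 0.67, 0, 0, 0, 0.0035, 1], [0, 0.67, 0, 0, 0, 0.0035, 1], [0, 0.67, 0, 0, 0, 0.0035, 1]],
  ],
)

```text
time_s: 33.3
tool_pos: [0.4966, 0.1037, 0.1935]
tool_rot: [180.0, -0.0, -176.8]
force: [-0.1, -0.7, -2.7]
grip_width: 0.0134
grasp_force: 40.0
```

```bash
python3 -c "
from h import *
plan((428.7,306.5,190,182.4))
print(env.get_obs()['qpos'].round(0))
"
```

```text
at [496.6 103.7 193.5] [ 1.7998e+02 -2.0000e-02 -1.7678e+02]
[0.188 0.688 0.012] turn z 0.0015 rows 2
[0.191 0.687 0.012] turn z 0.0015 rows 2
[0.194 0.686 0.012] turn z 0.0015 rows 2
[ 40.   7. -58. 105.   6.  71.  74.]
```

>>> jog_arm(
  motion=[
    [[0.19, 0.69, 0, 0, 0, 0.0015, 1], [0.19, 0.69, 0, 0, 0, 0.0015, 1], [0.19, 0.69, 0, 0, 0, 0.0015, 1]],
  ],
)

```text
time_s: 33.6
tool_pos: [0.4735, 0.1716, 0.1936]
tool_rot: [180.0, -0.0, -177.1]
force: [-0.6, 0.2, -4.1]
grip_width: 0.0138
grasp_force: 40.0
```

>>> jog_arm(
  motion=[
    [[0.19, 0.69, 0, 0, 0, 0.0015, 1], [0.19, 0.69, 0, 0, 0, 0.0015, 1], [0.19, 0.69, 0, 0, 0, 0.0015, 1]],
  ],
)

```text
time_s: 33.9
tool_pos: [0.4516, 0.2393, 0.1936]
tool_rot: [180.0, -0.0, -177.4]
force: [0.0, 0.3, -3.4]
grip_width: 0.0139
grasp_force: 40.0
```

```bash
python3 -c "
from h import *
print(env.get_obs()['qpos'].round(0))
plan((428.7,306.5,190,182.4))
"
```

```text
[ 28.   9. -63. 104.   9.  72.  55.]
at [451.6 239.3 193.6] [ 1.7998e+02 -1.0000e-02 -1.7735e+02]
[0.198 0.682 0.036] turn z 0.0014 rows 2
```

>>> jog_arm(
  motion=[
    [[0.2, 0.66, 0, 0, 0, 0.0015, 1], [0.2, 0.66, 0, 0, 0, 0.0015, 1], [0.2, 0.66, 0, 0, 0, 0.0015, 1], [0.2, 0.66, 0, 0, 0, 0.0015, 1], [0.2, 0.66, 0, 0, 0, 0.0015, 1]],
  ],
)

```text
time_s: 34.4
tool_pos: [0.431, 0.3003, 0.1932]
tool_rot: [-179.9, -0.0, -178.0]
force: [-0.2, -0.8, -3.3]
grip_width: 0.0136
grasp_force: 40.0
```

```bash
python3 -c "
from h import *
print(env.get_obs()['qpos'].round(0))
shot('wrist','w13')
plan((428.7,306.5,130,182.4))
"
```

```text
[ 20.  13. -64. 102.  12.  72.  45.]
at [430.8 300.7 193.4] [-179.9    -0.   -178.03]
[0.019 0.058 0.634] turn z -0.0024 rows 2
```

View pics/w13.png

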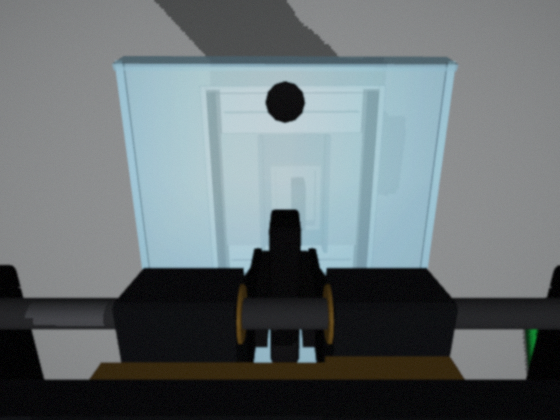

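Through the lid the tank and comb show, centred a few px to the right (tank 202–384, lid 114–458); lid level in the jaws.

```bash
python3 -c "
from h import *
o=env.get_obs();cam=campose('wrist',o);p=o['tool_pos']*1000;yaw=np.radians(o['tool_rot'][2])
ex=np.array([np.cos(yaw),np.sin(yaw)]);ey=np.array([np.sin(yaw),-np.cos(yaw)])
for h,e in ((-.034,[(114,62),(458,63)]),(-.020,[(118,60),(453,60)])):
  c=cast(cam,e,o['tool_pos'][2]+h)*1000
  q=(c-p[:2]); print('in tool:',(q@ex).round(1),(q@ey).round(1))
print('post',((cast(cam,[(285,102)],o['tool_pos'][2]+.006)*1000-p[:2])@np.c_[ex,ey]).round(1))
c=cast(cam,[(202,88),(384,88)],.064)*1000;print(c)
"
```

```text
in tool: [100.5 100.1] [-83.7  85.5]
in tool: [99.9 99.9] [-75.3  76.6]
post [[81.6  0.6]]
[[340.86738083 234.51313856]
 [336.07121148 373.24555649]]
```

>>> jog_arm(
  motion=[
    [[0.019, 0.055, 0.3, 0, 0, -0.0024, 1], [0.019, 0.055, 0.6, 0, 0, -0.0024, 1], [0.019, 0.055, 0.63, 0, 0, -0.0024, 1], [0.019, 0.055, 0.63, 0, 0, -0.0024, 1], [0.019, 0.055, 0.63, 0, 0, -0.0024, 1]],
  ],
)

```text
time_s: 34.95
tool_pos: [0.4282, 0.309, 0.1322]
tool_rot: [180.0, 0.1, -177.4]
force: [-0.2, -0.3, -3.1]
grip_width: 0.0139
grasp_force: 40.0
```

```bash
python3 -c "
from h import *
plan((428.6,306.2,105,182.4),(428.6,306.2,84,182.4))
"
```

```text
at [428.2 309.  132.2] [ 1.7996e+02  1.1000e-01 -1.7742e+02]
[-0.002 -0.028  0.272] turn z 0.001 rows 1
[ 0.   -0.    0.21] turn z -0.0 rows 1
```

>>> jog_arm(
  motion=[
    [[0, -0.025, 0.1, 0, 0, 0.001, 1], [0, -0.025, 0.2, 0, 0, 0.001, 1], [0, -0.025, 0.29, 0, 0, 0.001, 1], [0, -0.025, 0.29, 0, 0, 0.001, 1], [0, -0.025, 0.29, 0, 0, 0.001, 1]],
  ],
)

```text
time_s: 35.45
tool_pos: [0.4269, 0.3065, 0.1015]
tool_rot: [-180.0, -0.0, -177.5]
force: [-0.9, 0.1, -2.6]
grip_width: 0.0138
grasp_force: 40.0
```

>>> jog_arm(
  motion=[
    [[-0.015, 0, 0.03, 0, 0, 0, 1], [-0.015, 0, 0.06, 0, 0, 0, 1], [-0.015, 0, 0.1, 0, 0, 0, 1], [-0.015, 0, 0.1, 0, 0, 0, 1]],
  ],
)

```text
time_s: 35.85
tool_pos: [0.4283, 0.3061, 0.0912]
tool_rot: [-180.0, -0.1, -177.5]
force: [0.1, -0.7, -3.4]
grip_width: 0.0139
grasp_force: 40.0
```

>>> jog_arm(
  motion=[
    [[0, 0, 0.02, 0, 0, 0, 1], [0, 0, 0.04, 0, 0, 0, 1], [0, 0, 0.06, 0, 0, 0, 1], [0, 0, 0.06, 0, 0, 0, 1]],
  ],
)

```text
time_s: 36.25
tool_pos: [0.4285, 0.3062, 0.0855]
tool_rot: [-180.0, -0.0, -177.5]
force: [0.1, 0.2, -2.9]
grip_width: 0.0136
grasp_force: 40.0
```

No contact yet; the last 2 mm.

>>> jog_arm(
  motion=[
    [[0, 0, 0.01, 0, 0, 0, 1], [0, 0, 0.018, 0, 0, 0, 1], [0, 0, 0.018, 0, 0, 0, 1], [0, 0, 0.018, 0, 0, 0, 1]],
  ],
)

```text
time_s: 36.65
tool_pos: [0.4287, 0.3064, 0.084]
tool_rot: [-180.0, 0.0, -177.5]
force: [0.7, 0.6, -2.7]
grip_width: 0.0136
grasp_force: 40.0
```

>>> jog_arm(
  motion=[
    [[0, 0, 0.008, 0, 0, 0, 1], [0, 0, 0.012, 0, 0, 0, 1], [0, 0, 0.012, 0, 0, 0, 1], [0, 0, 0.012, 0, 0, 0, 1]],
  ],
)

```text
time_s: 37.05
tool_pos: [0.4287, 0.3064, 0.084]
tool_rot: [-179.9, 0.0, -177.5]
force: [-3.0, -2.7, 7.5]
grip_width: 0.0143
grasp_force: 40.0
```

>>> jog_arm(
  motion=[
    [[0, 0, 0, 0, 0, 0, 0.75], [0, 0, 0, 0, 0, 0, 0.6], [0, 0, 0, 0, 0, 0, 0.5], [0, 0, 0, 0, 0, 0, 0.5], [0, 0, 0, 0, 0, 0, 0.5]],
  ],
)

```text
time_s: 37.55
tool_pos: [0.4287, 0.3064, 0.0827]
tool_rot: [-180.0, -0.0, -177.5]
force: [-0.0, 0.7, 0.2]
grip_width: 0.0413
grasp_force: 0.0
```

>>> jog_arm(
  motion=[
    [[0, 0, -0.2, 0, 0, 0, 0.5], [0, 0, -0.6, 0, 0, 0, 0.5], [0, 0, -1, 0, 0, 0, 0.5], [0, 0, -1, 0, 0, 0, 0.5]],
  ],
)

```text
time_s: 37.95
tool_pos: [0.431, 0.309, 0.1878]
tool_rot: [179.8, 0.5, -177.5]
force: [0.6, 0.6, 0.3]
grip_width: 0.0436
grasp_force: 0.0
```

>>> jog_arm(
  motion=[
    [[-0.9, 0, -0.9, 0, 0, 0, 0], [-0.9, 0, -0.9, 0, 0, 0, 0], [-0.9, 0, -0.9, 0, 0, 0, 0], [-0.9, 0, -0.9, 0, 0, 0, 0], [-0.9, 0, -0.9, 0, 0, 0, 0]],
  ],
)

```text
time_s: 38.45
tool_pos: [0.5178, 0.3106, 0.2717]
tool_rot: [180.0, -0.1, -177.5]
force: [-0.5, -0.7, 0.3]
grip_width: 0.0752
grasp_force: 0.0
```

```bash
python3 -c "
from h import *
im,d,cam,o=shot('side','s2')
c=im[110:230,80:320]; w=cv2.resize(c,None,fx=3,fy=3,interpolation=cv2.INTER_CUBIC)
im,d,cam,o=shot('wrist','w14')
hsv=cv2.cvtColor(im,cv2.COLOR_RGB2HSV)
print('handle',rect(cam,hsv[...,2]<60,.096,(220,20,350,240)))
w2=cv2.resize(im[:260],(720,335)) if 0 else im[:240]
out=np.zeros((600,720,3),np.uint8); out[:360]=w; out[360:600,:560]=w2
cv2.imwrite('pics/fin.png',out[:,:,::-1])"
```

```text
handle (array([431.9, 306.8,  67.4,  12. ,   2.2]), (278, 58, 14, 80))
```

View pics/fin.png

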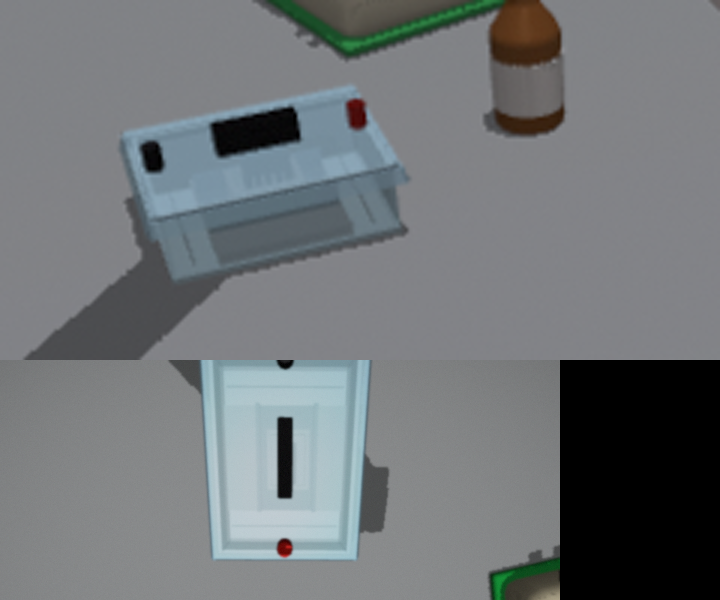

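The picture shows the lid squarely down on the tank. Its handle measures at (431.9, 306.8), 2.2°, against the tank at (431.4, 306.4), 2.4°, and the bottle has not moved. Handing in.

```bash
python3 -c "
from cell import env
print(env.sign_off())"
```

```text
the job is handed in; nothing more can be done
None
```

The kit is packed in its tank (both trays nested, comb standing, lid down within about 1 mm of the tank's centre and 0.2°) and handed in at about 38 s, with no verdict returned; no arm move came near the bottle, beaker or rack, though I didn't re-measure the beaker and rack at the end.

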